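Fit a clean spark screen in the bench fume filter

TASK

Fit the clean spark screen into the bench fume filter: squeeze the two finger tabs on the filter's sloping door to draw its sprung hinge pins, lift the door off and lay it flat on the plywood board. Lay the spark screen in the opening, handle outwards, so that it lies flat on the filter cartridge at the bottom; then put the door back the same way up as it was and let go, so that it lies flat on its gasket and both hinge pins are fully out in the lugs. Do not disturb the other things on the bench.

Things in the scene. Friction and masses are not known exactly. Their poses are not given: they have to be found in the camera images.
- filter_unit: Bench fume filter: grey steel cabinet fixed on the bench, 284 mm deep (x), 270 wide (y), 185 high plus an exhaust cowl on the rear of its top. Origin: centre of its underside; x points from its low front (85 mm high, towards the robot) to its back, z up. Its face slopes up and away from the robot at 30 degrees to the horizontal; the door lies on that face.
- seat: Sloping door seat, part of the filter unit. Origin: middle of the opening, in the gasket plane on which the door lies; x up the slope, away from the robot, y to the unit's left, z squarely out of the face. The opening is 112 mm (x) by 152 mm (y) with straight walls. With the door home the door's frame coincides with this one (it may rest 3 mm lower to 7 mm higher on the slope).
- seat_floor (a point): Middle of the opening's flat floor, the white face of the filter cartridge, 52 mm below the gasket plane (seat z = -52 mm) and parallel to it. The screen's origin comes here.
- lug_left (a point): Middle of the eye in the steel hinge lug at the left of the opening (seat x = 22, y = +104, z = 7 mm). The lug is 34 mm long in x, 10 mm thick (inner face at y = 99), and flares outwards above z = 22 to z = 33 mm. Its eye is a slot 18 mm in x by 11 mm in z, for the door's left pin.
- lug_right (a point): The same at the right of the opening (seat x = 22, y = -104, z = 7 mm), for the door's right pin.
- sill (a point): Middle of the upper side of the sill that stops the door from sliding down the slope (seat x = -67.5 mm, z = 0); 150 mm wide, with a turned-out lip up to z = 22 mm.
- door: Lift-off door: aluminium pan 130 mm (x) by 190 (y) by 14 thick, 0.5 kg, loose, held on only by its hinge pins. Origin: centre of its underside; x points to its upper edge, z out of its outer face. Two upright steel finger tabs, to be squeezed together, stand on it across x = 0 to 40 mm, up to z = 52 mm. A rib along the upper edge stands to z = 20 mm. Centre of mass about 8 mm up (x) from the origin.
- pin_left_tab (a point): Outer side of the left finger tab, mid-width, 26 mm above the door's face (door x = 20, y = +30, z = 40 mm when released). The tab is 6 mm thick (y), 40 mm wide (x).
- pin_right_tab (a point): The same on the right tab (door y = -30 mm). Outer sides of the tabs: 60 mm apart when released, 32 mm apart when fully squeezed.
- pin_left (a joint): Sprung hinge pin on the door's +y side, one piece with the left tab: 0 = fully out, 0.014 m = fully drawn in, its tab pushed 14 mm towards the other tab. Spring force 3 N when out, 9 N when drawn; it springs out again when the tab is let go.
- pin_right (a joint): The same on the door's -y side: 0 = fully out, 0.014 m = fully drawn in.
- pin_left_tip (a point): Rounded tip of the left hinge pin, 8 mm diameter, on its axis (door x = 20, y = +108, z = 7 mm when out: 13 mm beyond the door's edge; 1 mm inside the edge when fully drawn).
- pin_right_tip (a point): The same on the right hinge pin (door x = 20, y = -108, z = 7 mm when out).
- screen: Clean spark screen: flat steel frame with wire mesh, 100 mm (x) by 140 (y) by 8 thick, 0.28 kg, loose, flat on the bench, handle up. Origin: centre of its underside; z up. Handle: a strap along x through the middle, 70 mm long, 10 mm thick (y), its bar from z = 28 to 44 mm, open beneath. The same either way round; it has 6 mm of play on every side in the opening.
- board: Plywood board fixed flat on the bench at one side of the filter unit (the screen lies at the other side), 180 mm (x) by 230 mm (y) by 9 mm thick. Origin: centre of its underside.
- chip_hammer: Bystander, to be left alone: chipping hammer, 250 mm, lying on the bench.
- wire_brush: Bystander, to be left alone: wire brush with wooden handle, 220 mm, lying on the bench in front of the filter unit.
- g_clamp: Bystander, to be left alone: G-clamp, 150 mm, lying on the bench.
- spray_can: Bystander, to be left alone: upright spray can, 54 mm diameter, 190 mm tall.
- rod_pot: Bystander, to be left alone: steel pot, 84 mm diameter, 115 mm tall, holding welding rods that stick up to about 190 mm.
- angle_offcut: Bystander, to be left alone: offcut of steel angle, 150 mm long.
- weld_magnet: Bystander, to be left alone: flat arrow-shaped welding magnet, 110 mm.

How it is judged:
By the outcome, as a careful person would: the job done as asked, in the order asked, and still so for the second after the job is handed in, with the robot touching nothing.
It also fails if it takes over 72 s, if anything falls off the work surface, if the arm or the gripper's body presses on something with over 40 N, if the wrist force passes 120 N, or if a joint passes its speed limit or range.

ROBOT

A 6-joint arm with a two-finger parallel gripper is mounted at the origin on the work surface. World frame = base frame: x ahead of the robot, y to its left, z up, the work surface at z = 0. Lengths are in m, angles in rad, forces in N, time in s.
With the tool pointing down it reaches from about 0.225 to 0.725 m from the base axis. Payload 3.1 kg.
Tool frame: the origin (TCP) lies between the finger pads; the fingertips stand 14 mm ahead of it and the grasp point (between the pads) lies 5 mm behind it; z points along the fingers, y is the direction in which the jaws open and shut (so a half turn about z gives the same grasp; the last joint's range is limited). The gripper opens to 85 mm and grips with 20 to 120 N. Pads are 22 mm wide; open, the fingers measure 114 mm over their backs; the gripper's body (76 mm by 85 mm) begins 54 mm behind the grasp point. The pads swing forward as they close: fully open they stand 13 mm farther back than shut.
Start: joints at [-1.233, 0.048, 0.099, 1.622, 0, 1.443], TCP at [0.236, -0.469, 0.245] pointing down, gripper open.
Joint ranges: [-2.91, 2.91], [-0.99, 1.94], [-1.21, 1.42], [-2.12, 2.29], [-1.49, 1.47], [-3.14, 3.14]. Speed limits (rad/s): [2.79, 2.79, 3.14, 3.14, 3.14, 3.14].

INTERFACE

Orientations are given as [roll, pitch, yaw] about the fixed x, y, z axes, in that order (R = Rz(yaw) Ry(pitch) Rx(roll)).
In Python, from cell import status, vision, job gives the robot as it stands.
- The arm moves only by the tool drive_tool, never from a script. Its argument "commands" is a list of rows, each a list of 3 entries, a list of its own where there are three numbers: the shift along the world's x, y, z in mm, then the turn about the world's z in degrees, then the finger opening in mm, from 0 to 85.4. In form: [[[tx, ty, tz], spin, jaw], ...]. A call has 1 to 8 rows; each row is the pose to reach, as a shift and turn from the pose commanded when the call began; what a row does not reach only later rows make up. A row lasts 1/12 s, in which the tool goes at most 41.7 mm and 7.16 degrees, less where a joint would pass 70% of its speed; a pose out of reach is approached as far as the arm can. A call with a gripper value outside its range is refused whole. The fingers move at their own pace and stop on an object; the grip force is fixed at half the most. Time passes only in rows, so rows that repeat a pose let the fingers close. It gives the time, the measured TCP pose, the force and the opening at its end, in the units of the state.
- status.state(): the state, without advancing time (a new reading comes with each control period).
- vision.capture(name): name is "side" or "top" or "wrist"; returns (picture, depth): 480x640x3 uint8, blue, green, red; 480x640 float32, m along the optical axis (not along the pixel's ray), 0 where there is no reading.
- vision.camera_model(name): a dict with "mtx" (3x3 intrinsics, pixels), "view" (4x4, takes a point from world to camera coordinates); the wrist camera has in their place "T_tool_cam" (4x4, takes a point from camera to tool coordinates, whose origin is the TCP and whose axes are the flange's). Camera axes: x right, y down, z forward; pixel columns grow to the right and rows downward; lengths in m; the calibration is good to about 2 mm. A picture is of the moment at which its call begins: read the wrist's pose just before it. camera_model takes no time and is no camera call.
- job.finish_job(): hands the job in, once; it reports no verdict.
The state is a dict: "t": time; "joint_positions": joint angles; "dq": joint speeds; "joint_efforts": joint torques, N m; "position": TCP position; "ee_rot": TCP orientation; "wrist_force": force on the tool from outside, world axes, zero at the start; "ft_torque": the same for the moment, N m; "grip_width": opening from 0.0 (shut) to 1.0 (fully open).
Only numpy, scipy, OpenCV 4.12 (cv2) and the standard library are available. Lean on these libraries where they do the work, as an engineer would, in place of code of your own. Each camera call takes 0.05 s, during which the arm holds its last target. There are 200 camera calls.

## Working session

There is one attempt and no reset: what is moved stays moved. The work goes in short steps, Python scripts to look and compute and a tool call to move; the robot and the scene stay as the last step left them, time stands still between calls to the robot, and variables do not carry over. Pictures are saved under pics/ and viewed, about 8 in all and at most 12, crops included, and the job is handed in when it is done.

Besides the shell and the picture viewer there is one more tool, called after "Request:" as name([rows], argument=value, ...), one row to a line, values as JSON. drive_tool: Moves the arm, as the interface text tells. Its arguments: {"type":"object","properties":{"commands":{"type":"array"}},"required":["commands"]}

```bash
mkdir -p pics; cat > h.py <<'E'
from cell import status, vision, job
import numpy as np, cv2
from scipy.spatial.transform import Rotation as R
def cap(n):
    s=status.state(); p,d=vision.capture(n); m=vision.camera_model(n); K=np.array(m["mtx"])
    if n=="wrist":
        T=np.eye(4); T[:3,:3]=R.from_euler("xyz",s["ee_rot"]).as_matrix(); T[:3,3]=s["position"]
        W=T@np.array(m["T_tool_cam"])
    else: W=np.linalg.inv(np.array(m["view"]))
    np.savez(f"pics/{n}.npz",p=p,d=d,K=K,W=W); return p,d,K,W
def load(n):
    z=np.load(f"pics/{n}.npz"); return z["p"],z["d"],z["K"],z["W"]
def cloud(d,K,W):
    v,u=np.mgrid[:d.shape[0],:d.shape[1]]
    c=np.stack([(u-K[0,2])/K[0,0]*d,(v-K[1,2])/K[1,1]*d,d],-1)
    P=c@W[:3,:3].T+W[:3,3]; P[d==0]=np.nan; return P
def proj(X,K,W):
    c=(np.atleast_2d(X)-W[:3,3])@W[:3,:3]; return (c@K.T)[:,:2]/c[:,2:]
E
python3 - <<'E'
from h import *
print(status.state())
for n in("top","side"):
    p,d,K,W=cap(n); cv2.imwrite(f"pics/{n}0.png",p); print(n,K,W.round(3))
E
```

```text
{'t': 0.0, 'joint_positions': array([-1.23277541e+00,  4.87773492e-02,  9.75448661e-02,  1.62204598e+00,
        2.06140679e-05,  1.44301389e+00]), 'dq': array([-0.00201663, -0.00088679, -0.00053399, -0.00140256,  0.00073717,
        0.00192676]), 'joint_efforts': array([-8.11050018e-05, -3.38780308e+01,  3.20016038e+01,  2.03270302e-02,
       -4.04729471e-04,  7.31673538e-06]), 'position': array([ 0.2355962 , -0.46848187,  0.24407679]), 'ee_rot': array([-3.13913338e+00, -3.36756740e-04,  4.65802919e-01]), 'wrist_force': array([0.63083882, 0.35199005, 0.38965678]), 'ft_torque': array([ 0.01942626, -0.00469178, -0.00946987]), 'grip_width': 0.9997501922502259}
top [[512.31825333   0.         319.99461171]
 [  0.         512.31825333 244.40203478]
 [  0.           0.           1.        ]] [[ 2.700e-02 -9.870e-01  1.560e-01  3.100e-01]
 [-1.000e+00 -2.700e-02  4.000e-03 -1.200e-02]
 [ 1.000e-03 -1.560e-01 -9.880e-01  1.679e+00]
 [ 0.000e+00  0.000e+00  0.000e+00  1.000e+00]]
side [[568.66747021   0.         313.98382708]
 [  0.         568.66747021 238.8575669 ]
 [  0.           0.           1.        ]] [[-0.752 -0.495  0.436 -0.22 ]
 [-0.66   0.569 -0.492  0.88 ]
 [-0.005 -0.657 -0.754  1.473]
 [ 0.     0.     0.     1.   ]]
```

View pics/top0.png

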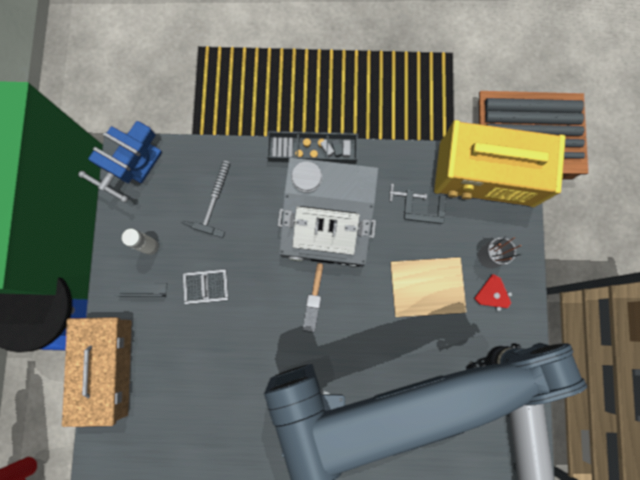

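View pics/side0.png

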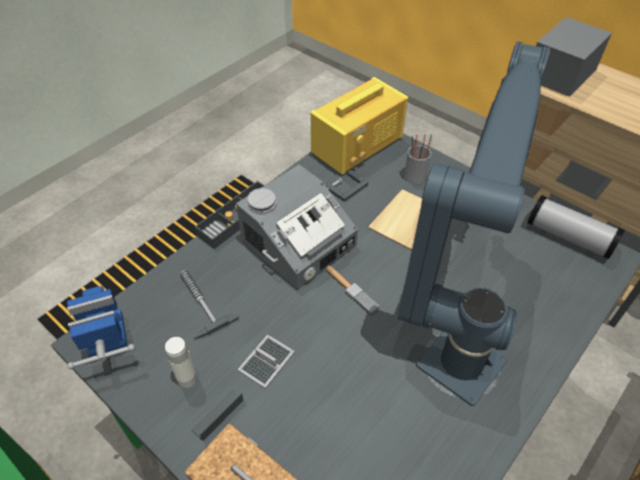

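```bash
python3 - <<'E'
from h import *
p,d,K,W=load("top"); P=cloud(d,K,W)
def g(u,v,r=2): 
    return np.nanmedian(P[v-r:v+r+1,u-r:u+r+1].reshape(-1,3),0).round(4)
for nm,u,v in[("board",427,288),("screenframe",205,300),("bench",250,280),("doorL",303,230),("doorR",350,233),("doorlow",325,247),("tabL",320,226),("tabR",331,227),("lugL",284,217),("lugR",369,228),("brush",318,282),("tray",310,148),("hammer",208,215),("can",131,237),("cowl",306,177)]: print(nm,g(u,v,1))
for nm,c in (("door",[295,205,358,258]),("board",[385,252,472,322]),("screen",[178,262,232,308])):
    a,b,e,f=c; sub=p[b:f,a:e].astype(int)
    if nm=="board": m=(sub[...,2]-sub[...,0]>40)
    else: m=(sub.min(-1)>(170 if nm=="door" else 120))
    m=cv2.morphologyEx(m.astype(np.uint8),cv2.MORPH_OPEN,np.ones((2,2)))
    q=P[b:f,a:e][m>0]; q=q[~np.isnan(q).any(1)]
    c0=np.median(q,0)
    for _ in range(4):
        A=np.c_[q[:,:2],np.ones(len(q))]; r=np.linalg.lstsq(A,q[:,2],rcond=None)[0]; e_=abs(A@r-q[:,2]); q=q[e_<max(2*np.median(e_),.003)]
    n=np.r_[-r[:2],1]; n/=np.linalg.norm(n)
    y=np.cross(n,[1,0,0]);y/=np.linalg.norm(y);x=np.cross(y,n)
    rc=cv2.minAreaRect(np.c_[(q-c0)@x,(q-c0)@y].astype(np.float32)*1000)
    cen=c0+(x*rc[0][0]+y*rc[0][1])/1000
    print(nm,len(q),"n",n.round(3),"az",np.degrees(np.arctan2(n[1],n[0])),"tilt",np.degrees(np.arccos(n[2])),"cen",cen.round(4),"rect",rc)
big=cv2.resize(p[130:330,170:480],None,fx=2.58,fy=2.58,interpolation=cv2.INTER_CUBIC); cv2.imwrite("pics/crop1.png",big)
E
```

```text
board [ 0.4393 -0.3583  0.0105]
screenframe [0.3807 0.3626 0.0071]
bench [0.4501 0.2203 0.0016]
doorL [0.5951 0.0466 0.1473]
doorR [ 0.5883 -0.0962  0.154 ]
doorlow [ 0.5474 -0.0218  0.1264]
tabL [ 0.6058 -0.0048  0.1609]
tabR [ 0.6035 -0.0381  0.1601]
lugL [0.6333 0.106  0.1466]
lugR [ 0.6095 -0.1543  0.1412]
brush [ 0.4485 -0.0028  0.017 ]
tray [0.9057 0.0375 0.0047]
hammer [0.6618 0.37   0.0119]
can [0.5516 0.5519 0.1899]
cowl [0.743  0.0405 0.2101]
door 1192 n [-0.502  0.042  0.864] az 175.2008754609999 tilt 30.242378098400067 cen [ 0.5905 -0.0204  0.1519] rect ((6.735942840576172, 2.5743026733398438), (188.76312255859375, 130.18170166015625), 83.92851257324219)
board 2299 n [-0.001 -0.     1.   ] az -165.006705924391 tilt 0.058156570462416395 cen [ 0.4417 -0.3642  0.0093] rect ((1.2438125610351562, 0.0612945556640625), (178.9273681640625, 230.33306884765625), 5.336961269378662)
screen 386 n [-0.012 -0.014  1.   ] az -130.31762464788093 tilt 1.0785602535896033 cen [0.4223 0.3634 0.0058] rect ((1.6653327941894531, -0.37225341796875), (104.23149871826172, 142.36358642578125), 7.171263217926025)
```

View pics/crop1.png

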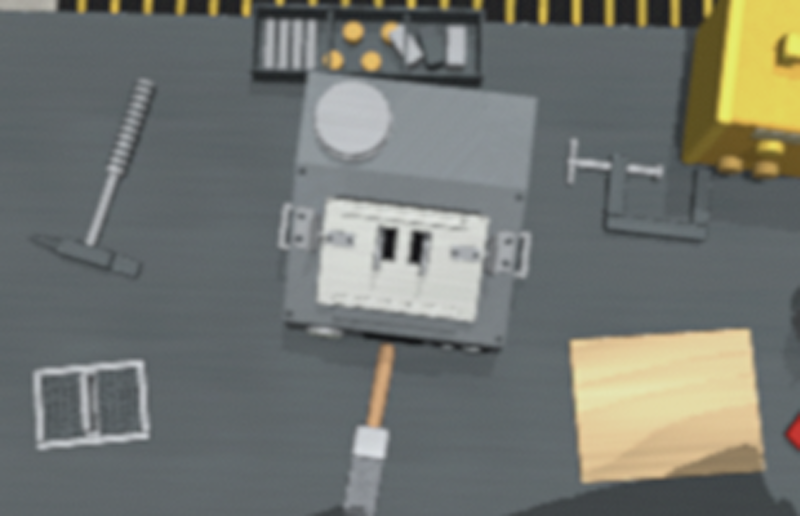

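Request:
drive_tool([
  [[40, 56, 20], -7, 85],
  [[64, 90, 40], -14, 85],
  [[96, 135, 80], -21, 85],
  [[128, 180, 90], -28, 85],
  [[160, 225, 90], -32, 85],
  [[190, 267, 90], -32, 85],
  [[214, 300, 90], -32, 85],
  [[214, 300, 90], -32, 85],
])

```text
t: 0.77
position: [0.4166, -0.2146, 0.3296]
ee_rot: [3.141, -0.0, -0.093]
wrist_force: [0.7, -0.3, -0.5]
grip_width: 0.994
```

Request:
drive_tool([
  [[24, 30, 0], 0, 85],
  [[48, 60, 0], 0, 85],
  [[72, 90, 0], 0, 85],
  [[90, 120, 0], 0, 85],
  [[100, 145, 0], 0, 85],
  [[100, 145, 0], 0, 85],
  [[100, 145, 0], 0, 85],
])

```text
t: 1.35
position: [0.5161, -0.07, 0.3286]
ee_rot: [3.142, 0.002, -0.089]
wrist_force: [-0.7, -0.1, -0.1]
grip_width: 0.995
```

```bash
python3 - <<'E'
from h import *
p,d,K,W=cap("wrist"); cv2.imwrite("pics/w1.png",p); print(K,W.round(3)); s=status.state(); print(s["t"],s["position"],s["ee_rot"],s["grip_width"])
E
```

```text
[[410.68151302   0.         320.64808147]
 [  0.         410.68151302 242.38241526]
 [  0.           0.           1.        ]] [[-0.089 -0.951 -0.296  0.591]
 [-0.996  0.085  0.028 -0.076]
 [-0.001  0.298 -0.955  0.457]
 [ 0.     0.     0.     1.   ]]
1.4 [ 0.51579063 -0.07107565  0.32877368] [ 3.14121323e+00  1.45524809e-03 -9.13554425e-02] 0.9929214219812557
```

View pics/w1.png

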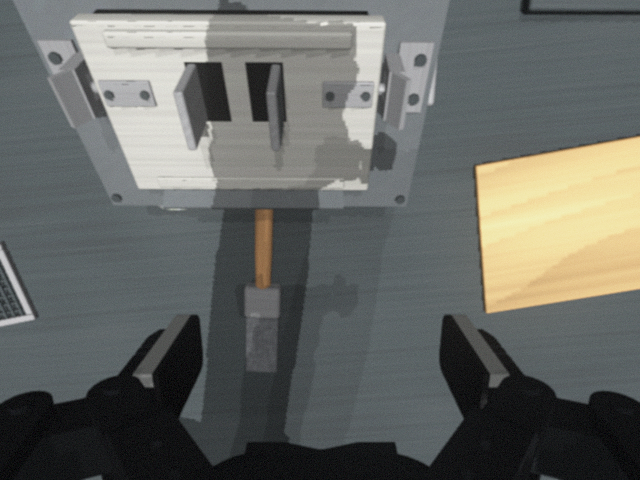

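```bash
python3 - <<'E'
from h import *
p,d,K,W=load("wrist"); P=cloud(d,K,W)
# plane from face patches
q=np.concatenate([P[115:175,125:175].reshape(-1,3),P[115:175,300:350].reshape(-1,3)]); q=q[~np.isnan(q).any(1)]
c=q.mean(0); n=np.linalg.svd(q-c)[2][2]; n*=np.sign(n[2]); print("n",n.round(4),"tilt",np.degrees(np.arccos(n[2])),"yaw",np.degrees(np.arctan2(-n[1],-n[0])))
def ray(u,v,h=0):
    r=W[:3,:3]@np.array([(u-K[0,2])/K[0,0],(v-K[1,2])/K[1,1],1]); o=W[:3,3]; return o+r*((c+h*n-o)@n)/(r@n)
LL,LR=ray(138,189),ray(369,190)
y=(LL-LR);print("w",np.linalg.norm(y)); y/=np.linalg.norm(y); x=np.cross(y,n)
print("yaw from low edge",np.degrees(np.arctan2(x[1],x[0])), "x",x.round(3),"y",y.round(3))
o=(LL+LR)/2+.065*x-.014*n; print("door origin",o.round(4))
D=(P-o)@np.stack([x,y,n],1)
def rng(m,k): v=D[m]; return np.nanpercentile(v,[2,50,98],axis=0).round(4)
z=D[...,2]
m=(z>.045)&(z<.056)&(abs(D[...,0]-.02)<.03)
for s in(1,-1): mm=m&(D[...,1]*s>0); print("tab top",mm.sum(),rng(mm,0))
for s in(1,-1):
    mm=(D[...,1]*s>.096)&(D[...,1]*s<.13)&(z>.024)&(abs(D[...,0]-.02)<.04); print("lug",mm.sum(),rng(mm,0))
mm=(abs(z-.014)<.003)&(abs(D[...,1])<.1)&(abs(D[...,0])<.075); print("face",rng(mm,0))
G=o+.02*x+.039*n; print("G",G.round(4),"TCP delta mm",((G-[0,0,.005]-status.state()["position"])*1000).round(1))
np.savez("seat.npz",o=o,x=x,y=y,n=n)
E
```

```text
n [-0.5248  0.0525  0.8496] tilt 31.830932525998392 yaw -5.712890584905624
w 0.19207064024111384
yaw from low edge -5.160595637173406 x [ 0.846 -0.076  0.527] y [ 0.093  0.996 -0.004]
door origin [ 0.599  -0.0204  0.1402]
tab top 744 [[0.0036 0.0242 0.0453]
 [0.0248 0.0263 0.0503]
 [0.0419 0.03   0.0519]]
tab top 678 [[ 0.0036 -0.03    0.0456]
 [ 0.0249 -0.0272  0.0502]
 [ 0.0418 -0.0238  0.0518]]
lug 1097 [[0.0074 0.1023 0.0242]
 [0.0253 0.1062 0.0295]
 [0.0408 0.1113 0.034 ]]
lug 7152 [[ 0.0128 -0.1211  0.0263]
 [ 0.0505 -0.103   0.2189]
 [ 0.0598 -0.0994  0.2487]]
face [[-0.0684 -0.0905  0.0112]
 [ 0.0105 -0.0006  0.0136]
 [ 0.0632  0.0923  0.0168]]
G [ 0.5954 -0.0199  0.1839] TCP delta mm [  79.6   51.2 -149.8]
```

Request:
drive_tool([
  [[40, 26, -10], 0, 85],
  [[80, 51, -40], 0, 85],
  [[80, 51, -80], 0, 85],
  [[80, 51, -115], 0, 85],
  [[80, 51, -135], 0, 85],
  [[80, 51, -147], 0, 85],
  [[80, 51, -147], 0, 85],
  [[80, 51, -147], 0, 85],
])

```text
t: 2.07
position: [0.5956, -0.0215, 0.183]
ee_rot: [3.141, 0.0, -0.094]
wrist_force: [0.4, 0.6, 0.2]
grip_width: 0.998
```

Request:
drive_tool([
  [[0, 0, 0], 0, 60],
  [[0, 0, 0], 0, 45],
  [[0, 0, 0], 0, 25],
  [[0, 0, 0], 0, 20],
  [[0, 0, 0], 0, 20],
  [[0, 0, 0], 0, 20],
  [[0, 0, 0], 0, 20],
  [[0, 0, 0], 0, 20],
])

```text
t: 2.73
position: [0.598, -0.0207, 0.1884]
ee_rot: [3.141, -0.009, -0.093]
wrist_force: [-1.7, -0.6, 11.9]
grip_width: 0.342
```

```bash
python3 - <<'E'
from h import *
p,d,K,W=cap("wrist"); cv2.imwrite("pics/w2.png",p[:330]); s=status.state(); print(s["t"],s["position"],s["ee_rot"],s["grip_width"]*85.4,s["wrist_force"])
E
```

```text
2.7833 [ 0.59796723 -0.02070118  0.1883834 ] [ 3.14097556 -0.00875342 -0.09270268] 29.411339008789167 [-2.62173533  0.5997451  10.28268762]
```

View pics/w2.png

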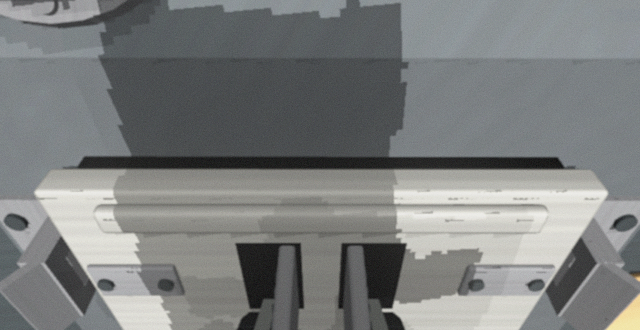

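Request:
drive_tool([
  [[0, 0, 6], 0, 20],
  [[-2, 0, 12], 0, 20],
  [[-6, 0, 19], 0, 20],
  [[-12, 1, 29], 0, 20],
  [[-20, 2, 42], 0, 20],
  [[-26, 2, 60], 0, 20],
  [[-26, 2, 80], 0, 20],
  [[-26, 2, 80], 0, 20],
])

```text
t: 3.45
position: [0.5709, -0.0185, 0.2684]
ee_rot: [3.141, -0.009, -0.093]
wrist_force: [0.7, 0.1, -3.0]
grip_width: 0.343
```

```bash
python3 - <<'E'
from h import *
p,d,K,W=cap("wrist"); cv2.imwrite("pics/w3.png",p[:330]); s=status.state(); print(s["t"],s["position"],s["ee_rot"],s["grip_width"]*85.4,s["wrist_force"])
P=cloud(d,K,W); print([P[v,u].round(3) for u,v in((60,190),(590,190),(320,220),(160,300),(480,300))])
E
```

```text
3.5 [ 0.5709381  -0.01849151  0.26621801] [ 3.14122232 -0.00668771 -0.09265489] 29.12176647857544 [-0.57008691 -0.58420708 -4.41001381]
[array([0.63 , 0.063, 0.263]), array([ 0.614, -0.11 ,  0.264]), array([ 0.613, -0.021,  0.266]), array([0.576, 0.051, 0.235]), array([ 0.564, -0.086,  0.235])]
```

View pics/w3.png

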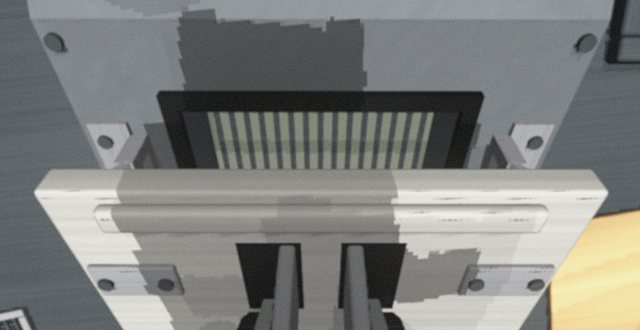

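Request:
drive_tool([
  [[-5, -15, 15], 0, 20],
  [[-15, -40, 30], 2, 20],
  [[-27, -68, 35], 4, 20],
  [[-40, -100, 35], 6, 20],
  [[-52, -130, 35], 8, 20],
  [[-64, -160, 35], 10, 20],
  [[-76, -190, 35], 10.5, 20],
  [[-88, -220, 35], 10.5, 20],
])

```text
t: 4.17
position: [0.4807, -0.2393, 0.296]
ee_rot: [-3.14, 0.002, 0.091]
wrist_force: [0.3, -0.5, -5.0]
grip_width: 0.337
```

Request:
drive_tool([
  [[-12, -30, 0], 0, 20],
  [[-24, -60, -10], 0, 20],
  [[-36, -90, -30], 0, 20],
  [[-46, -115, -55], 0, 20],
  [[-51, -127, -85], 0, 20],
  [[-51, -127, -115], 0, 20],
  [[-51, -127, -145], 0, 20],
  [[-51, -127, -165], 0, 20],
])

```text
t: 4.83
position: [0.4286, -0.3637, 0.127]
ee_rot: [-3.136, 0.004, 0.089]
wrist_force: [-0.0, 0.2, -5.0]
grip_width: 0.342
```

Request:
drive_tool([
  [[0, 0, -10], 0, 20],
  [[0, 0, -20], 0, 20],
  [[0, 0, -26], 0, 20],
  [[0, 0, -26], 0, 20],
])

```text
t: 5.17
position: [0.4307, -0.3649, 0.1055]
ee_rot: [-3.141, 0.001, 0.091]
wrist_force: [-0.3, 0.3, -4.8]
grip_width: 0.34
```

```bash
python3 - <<'E'
from h import *
p,d,K,W=cap("side"); cv2.imwrite("pics/s1.png",cv2.resize(p[100:330,300:600],None,fx=2,fy=2)); s=status.state(); print(s["t"],s["position"],s["ee_rot"],s["grip_width"]*85.4,s["wrist_force"])
p,d,K,W=cap("wrist");P=cloud(d,K,W); print([P[v,u].round(3) for u,v in((60,190),(590,190),(320,220),(160,300),(480,300))])
E
```

```text
5.2167 [ 0.43118998 -0.3653931   0.10676608] [ 3.14120163e+00 -2.88261112e-04  9.08749861e-02] 29.352688356439 [-0.09004218 -0.6977472  -4.71246606]
[array([ 0.475, -0.274,  0.101]), array([ 0.49 , -0.448,  0.1  ]), array([ 0.473, -0.361,  0.105]), array([ 0.423, -0.295,  0.072]), array([ 0.436, -0.433,  0.073])]
```

View pics/s1.png

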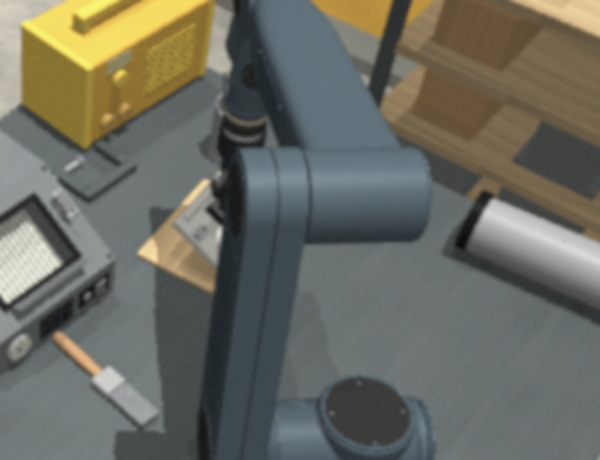

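Request:
drive_tool([
  [[0, 0, -5], 0, 20],
  [[0, 0, -10], 0, 20],
  [[0, 0, -14], 0, 20],
  [[0, 0, -18], 0, 20],
  [[0, 0, -20], 0, 20],
  [[0, 0, -20], 0, 20],
])

```text
t: 5.77
position: [0.4316, -0.3655, 0.0887]
ee_rot: [3.14, -0.001, 0.091]
wrist_force: [-0.9, 2.5, 4.8]
grip_width: 0.34
```

Request:
drive_tool([
  [[3, 0, -3], 0, 20],
  [[6, 1, -6], 0, 20],
  [[9, 1, -9], 0, 20],
  [[12, 1, -12], 0, 20],
  [[12, 1, -12], 0, 20],
])

```text
t: 6.18
position: [0.4454, -0.3645, 0.0774]
ee_rot: [3.14, -0.005, 0.092]
wrist_force: [2.2, 3.8, 5.5]
grip_width: 0.342
```

```bash
python3 - <<'E'
from h import *
s=status.state(); print(s["t"],s["position"],s["ee_rot"],s["grip_width"]*85.4,s["wrist_force"])
p,d,K,W=cap("wrist");P=cloud(d,K,W); print([P[v,u].round(3) for u,v in((60,190),(590,190),(320,220),(160,300),(480,300))])
E
```

```text
6.1833 [ 0.44540097 -0.36447116  0.07740409] [ 3.13969079 -0.0049913   0.09152906] 29.17853461744117 [2.2302727  3.80158342 5.49635129]
[array([ 0.487, -0.268,  0.062]), array([ 0.497, -0.496, -0.001]), array([ 0.486, -0.36 ,  0.068]), array([ 0.442, -0.298,  0.052]), array([ 0.454, -0.429,  0.051])]
```

Request:
drive_tool([
  [[4, 0, -4], 0, 20],
  [[8, 1, -8], 0, 20],
  [[12, 1, -13], 0, 20],
  [[15, 1, -18], 0, 20],
  [[18, 2, -23], 0, 20],
  [[20, 2, -27], 0, 20],
  [[20, 2, -27], 0, 20],
])

```text
t: 6.82
position: [0.4654, -0.3629, 0.0504]
ee_rot: [3.139, -0.005, 0.091]
wrist_force: [1.7, 3.0, 5.0]
grip_width: 0.339
```

```bash
python3 - <<'E'
from h import *
s=status.state(); print(s["t"],s["position"],s["ee_rot"],s["grip_width"]*85.4,s["wrist_force"])
p,d,K,W=cap("wrist");P=cloud(d,K,W); print([P[v,u].round(3) for u,v in((60,190),(100,215),(320,220),(160,300),(480,300))])
cv2.imwrite("pics/w4.png",p)
E
```

```text
6.8167 [ 0.46541801 -0.3628752   0.05040277] [ 3.13910565 -0.00483792  0.0913079 ] 28.984677594954547 [1.72949873 3.0034824  4.96793245]
[array([ 0.501, -0.25 ,  0.009]), array([ 0.496, -0.274,  0.024]), array([ 0.501, -0.359,  0.024]), array([ 0.462, -0.296,  0.025]), array([ 0.474, -0.427,  0.025])]
```

Request:
drive_tool([
  [[0, 0, 0], 0, 45],
  [[0, 0, 0], 0, 65],
  [[0, 0, 0], 0, 85],
  [[0, 0, 1], 0, 85],
  [[0, 0, 25], 0, 85],
  [[0, 0, 65], 0, 85],
  [[0, 0, 105], 0, 85],
  [[0, 0, 145], 0, 85],
])

```text
t: 7.53
position: [0.4624, -0.3623, 0.1939]
ee_rot: [-3.141, 0.001, 0.09]
wrist_force: [0.6, -0.8, -0.2]
grip_width: 0.992
```

Request:
drive_tool([
  [[0, 35, 35], 0, 85],
  [[-5, 75, 70], 0, 85],
  [[-5, 115, 80], 0, 85],
  [[-10, 155, 80], 0, 85],
  [[-10, 195, 80], 0, 85],
  [[-10, 235, 80], 0, 85],
  [[-15, 275, 80], 0, 85],
  [[-15, 310, 80], 0, 85],
])

```text
t: 8.2
position: [0.4475, -0.0545, 0.2734]
ee_rot: [3.141, -0.002, 0.089]
wrist_force: [2.0, 0.5, 0.8]
grip_width: 0.998
```

Request:
drive_tool([
  [[0, 40, 0], 2, 85],
  [[0, 80, 0], 2, 85],
  [[-5, 120, 0], 2, 85],
  [[-5, 160, 0], 2, 85],
  [[-10, 200, 0], 2, 85],
  [[-10, 240, 0], 2, 85],
  [[-15, 280, 0], 2, 85],
  [[-15, 310, 0], 2, 85],
])

```text
t: 8.87
position: [0.4462, 0.1566, 0.2726]
ee_rot: [-3.11, 0.0, 0.176]
wrist_force: [0.1, 0.2, 0.0]
grip_width: 0.99
```

Request:
drive_tool([
  [[0, 40, -10], 0, 85],
  [[0, 80, -30], 0, 85],
  [[0, 106, -40], 0, 85],
  [[0, 106, -40], 0, 85],
  [[0, 106, -40], 0, 85],
])

```text
t: 9.28
position: [0.4606, 0.1955, 0.2324]
ee_rot: [-3.077, 0.004, 0.229]
wrist_force: [-0.6, -0.5, 0.7]
grip_width: 0.994
```

```bash
python3 - <<'E'
from h import *
s=status.state(); print(s["t"],s["position"],s["ee_rot"],s["grip_width"]*85.4,s["wrist_force"])
p,d,K,W=cap("wrist"); pt,dt,Kt,Wt=cap("top")
cv2.imwrite("pics/w5.png",np.hstack([cv2.resize(p[:360,100:560],(510,400)),cv2.resize(pt[240:330,380:480],None,fx=2.9,fy=4.45)[:400]]))
P=cloud(dt,Kt,Wt); print([P[v,u].round(3) for u,v in((400,275),(455,275),(405,305),(455,305))])
E
```

```text
9.2833 [0.46056127 0.19554327 0.23241259] [-3.077065    0.00400361  0.22903988] 84.90552157195792 [-0.62070413 -0.50239474  0.68749518]
[array([ 0.478, -0.267,  0.027]), array([ 0.482, -0.445,  0.027]), array([ 0.382, -0.285,  0.016]), array([ 0.386, -0.446,  0.019])]
```

View pics/w5.png

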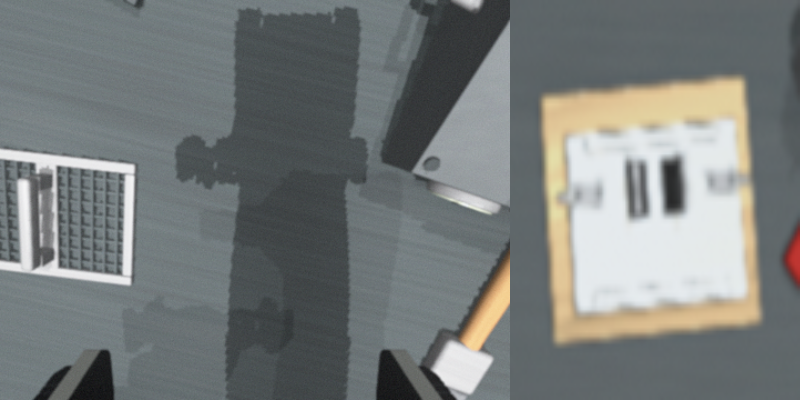

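```bash
python3 - <<'E'
from h import *
s=status.state(); print(s["joint_positions"].round(3)); print(np.degrees(s["ee_rot"]))
E
```

```text
[ 2.280e-01 -2.300e-02  2.000e-03  1.599e+00  6.500e-02  3.141e+00]
[-1.76296311e+02  1.56275701e-01  1.31478999e+01]
```

Request:
drive_tool([
  [[0, 0, 0], 7, 85],
  [[0, 0, 0], 14, 85],
  [[0, 0, 0], 21, 85],
  [[0, 0, 10], 28, 85],
  [[0, 5, 20], 35, 85],
  [[0, 15, 30], 42, 85],
  [[-5, 25, 30], 49, 85],
  [[-5, 35, 30], 56, 85],
])

```text
t: 10.05
position: [0.4559, 0.2314, 0.266]
ee_rot: [-3.079, -0.0, 1.213]
wrist_force: [-0.1, 0.6, -0.0]
grip_width: 0.998
```

Request:
drive_tool([
  [[0, 10, 0], 7, 85],
  [[0, 20, 0], 14, 85],
  [[-3, 30, 0], 21, 85],
  [[-6, 40, 0], 28, 85],
  [[-10, 50, 0], 35, 85],
  [[-13, 60, 0], 42, 85],
  [[-16, 70, 0], 49, 85],
  [[-20, 75, 0], 56, 85],
])

```text
t: 10.72
position: [0.4358, 0.307, 0.2646]
ee_rot: [-3.078, 0.002, 2.191]
wrist_force: [-0.0, 0.4, -0.2]
grip_width: 0.994
```

Request:
drive_tool([
  [[0, 5, 0], 7, 85],
  [[0, 10, 0], 14, 85],
  [[0, 15, 0], 21, 85],
  [[0, 20, 0], 28, 85],
  [[0, 25, 0], 35, 85],
  [[0, 30, 0], 42, 85],
  [[0, 35, 0], 49, 85],
  [[0, 35, 0], 56, 85],
])

```text
t: 11.38
position: [0.4359, 0.3419, 0.2647]
ee_rot: [-3.077, 0.003, -3.114]
wrist_force: [-0.6, 0.8, 0.0]
grip_width: 0.993
```

```bash
python3 - <<'E'
from h import *
s=status.state(); print(s["t"],s["position"],np.degrees(s["ee_rot"]),s["joint_positions"].round(2))
p,d,K,W=cap("wrist"); cv2.imwrite("pics/w6.png",p); print(W.round(3))
E
```

```text
11.3833 [0.43588234 0.34186196 0.26467393] [-1.76316571e+02  1.68047154e-01 -1.78443339e+02] [ 0.57  0.17  0.27  1.7  -0.06  0.55]
[[-0.027  0.954  0.298  0.36 ]
 [ 0.998  0.044 -0.052  0.349]
 [-0.063  0.296 -0.953  0.392]
 [ 0.     0.     0.     1.   ]]
```

View pics/w6.png

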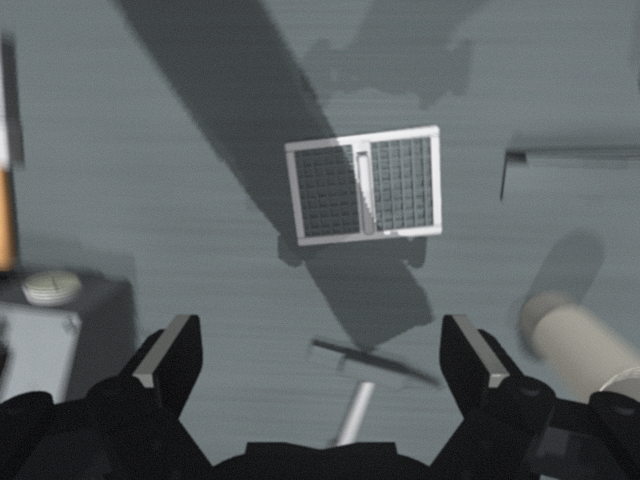

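Request:
drive_tool([
  [[0, 0, 0], 7, 85],
  [[0, 0, 0], 14, 85],
  [[0, 0, 0], 21, 85],
  [[0, 0, 0], 28, 85],
  [[0, 0, 0], 35, 85],
  [[0, 0, 0], 42, 85],
  [[0, 0, 0], 49, 85],
  [[0, 0, 0], 56, 85],
])

```text
t: 12.1
position: [0.4358, 0.341, 0.2647]
ee_rot: [-3.076, 0.003, -2.14]
wrist_force: [0.1, 0.1, 0.6]
grip_width: 0.993
```

Request:
drive_tool([
  [[0, 0, 0], 7, 85],
  [[0, 0, 0], 14, 85],
  [[0, 0, 0], 21, 85],
  [[0, 0, 0], 28, 85],
  [[0, 0, 0], 35, 85],
  [[0, 0, 0], 42, 85],
  [[0, 0, 0], 49, 85],
  [[0, 0, 0], 56, 85],
])

```text
t: 12.77
position: [0.4358, 0.341, 0.2648]
ee_rot: [-3.075, 0.002, -1.163]
wrist_force: [0.3, -0.2, 0.1]
grip_width: 0.995
```

Request:
drive_tool([
  [[0, 0, 0], 7, 85],
  [[0, 0, 0], 14, 85],
  [[0, 0, 0], 21, 85],
  [[0, 0, 0], 28, 85],
  [[0, 0, 0], 35, 85],
  [[0, 0, 0], 42, 85],
  [[0, 0, 0], 49, 85],
  [[0, 0, 0], 56, 85],
])

```text
t: 13.43
position: [0.4358, 0.3409, 0.2647]
ee_rot: [-3.076, 0.001, -0.186]
wrist_force: [0.4, 0.7, 0.3]
grip_width: 0.996
```

Request:
drive_tool([
  [[0, 0, 0], 7, 85],
  [[0, 0, 0], 14, 85],
  [[0, 0, 0], 21, 85],
  [[0, 0, 0], 28, 85],
  [[0, 0, 0], 35, 85],
  [[0, 0, 0], 40, 85],
])

```text
t: 13.93
position: [0.4357, 0.3415, 0.2646]
ee_rot: [-3.078, 0.001, 0.509]
wrist_force: [0.4, 0.2, -0.0]
grip_width: 0.994
```

Request:
drive_tool([
  [[0, 0, 0], 4, 85],
  [[0, 0, 0], 7, 85],
])

```text
t: 14.1
position: [0.4181, 0.3686, 0.2645]
ee_rot: [-3.104, 0.001, 0.578]
wrist_force: [-0.8, -0.7, -0.0]
grip_width: 0.996
```

```bash
python3 - <<'E'
from h import *
s=status.state(); print(s["t"],s["position"],np.degrees(s["ee_rot"]),s["joint_positions"].round(3))
E
```

```text
14.1 [0.41813987 0.36856034 0.26451901] [-1.77859878e+02  8.16367305e-02  3.31206293e+01] [ 0.582  0.137  0.232  1.668  0.037 -3.138]
```

Request:
drive_tool([
  [[0, 0, 0], 3, 85],
  [[0, 0, 0], 3, 85],
])

```text
t: 14.27
position: [0.4086, 0.3816, 0.2646]
ee_rot: [-3.114, 0.001, 0.613]
wrist_force: [-0.6, -0.8, -0.4]
grip_width: 0.996
```

```bash
python3 - <<'E'
from h import *
s=status.state(); print(s["t"],s["position"],np.degrees(s["ee_rot"]),s["joint_positions"].round(3))
E
```

```text
14.2667 [0.40856447 0.38156864 0.2646459 ] [-1.78433890e+02  8.18517767e-02  3.51325441e+01] [ 0.616  0.142  0.239  1.669  0.027 -3.138]
```

Request:
drive_tool([
  [[0, 0, 0], 6, 85],
  [[0, 0, 0], 6, 85],
])

```text
t: 14.43
position: [0.3906, 0.4036, 0.2644]
ee_rot: [-3.136, 0.002, 0.677]
wrist_force: [-0.0, -0.1, -0.4]
grip_width: 0.995
```

```bash
python3 - <<'E'
from h import *
s=status.state(); print(s["t"],s["position"],np.degrees(s["ee_rot"]),s["joint_positions"].round(3))
E
```

```text
14.4333 [0.39061862 0.40361387 0.26443335] [-1.79682922e+02  1.22404553e-01  3.87632956e+01] [ 0.679  0.153  0.25   1.67   0.006 -3.139]
```

```bash
python3 - <<'E'
from h import *
p,d,K,W=load("wrist")
def ray(u,v,z):
    r=W[:3,:3]@np.array([(u-K[0,2])/K[0,0],(v-K[1,2])/K[1,1],1]); o=W[:3,3]; return o+r*(z-o[2])/r[2]
C=np.array([ray(u,v,.008) for u,v in((286,144),(438,126),(441,234),(299,245))]); print(C.round(4),C.mean(0).round(4))
print([np.linalg.norm(C[i]-C[i-1]).round(4) for i in range(4)])
e=(C[3]-C[0])+(C[2]-C[1]); f=(C[1]-C[0])+(C[2]-C[3]); print("yaws",np.degrees(np.arctan2(e[1],e[0])),np.degrees(np.arctan2(f[1],f[0]))-90)
H=np.array([ray(362,152,.044),ray(369,233,.044)]);print(H.round(4),H.mean(0))
P=cloud(d,K,W); m=(P[...,2]>.034)&(P[...,2]<.055)&(abs(P[...,0]-.42)<.07)&(abs(P[...,1]-.363)<.05); q=P[m]; print(m.sum(),q.mean(0),np.percentile(q,[2,98],axis=0))
if m.sum()>20:
    v=np.linalg.svd(q[:,:2]-q[:,:2].mean(0))[2][0]; print(np.degrees(np.arctan2(v[1],v[0])))
E
```

```text
[[0.3868 0.2934 0.008 ]
 [0.367  0.4291 0.008 ]
 [0.4662 0.4429 0.008 ]
 [0.4837 0.3065 0.008 ]] [0.4259 0.368  0.008 ]
[np.float64(0.0977), np.float64(0.1372), np.float64(0.1001), np.float64(0.1376)]
yaws 7.824863881954076 7.800703129306029
[[0.3888 0.3619 0.044 ]
 [0.4581 0.372  0.044 ]] [0.42344038 0.36692157 0.044     ]
930 [0.42461175 0.36729436 0.04295576] [[0.39281408 0.36017597 0.04002911]
 [0.45830349 0.37466934 0.04486165]]
6.975704213279585
```

Request:
drive_tool([
  [[10, -10, 0], -7, 85],
  [[20, -20, -10], -14, 60],
  [[28, -30, -30], -21, 40],
  [[33, -37, -60], -28, 40],
  [[33, -37, -90], -31.3, 40],
  [[33, -37, -120], -31.3, 40],
  [[33, -37, -140], -31.3, 40],
  [[33, -37, -140], -31.3, 40],
])

```text
t: 15.1
position: [0.4228, 0.3614, 0.1182]
ee_rot: [3.14, 0.012, 0.125]
wrist_force: [-0.7, 0.2, -0.9]
grip_width: 0.471
```

```bash
python3 - <<'E'
from h import *
s=status.state(); print(s["t"],s["position"],np.degrees(s["ee_rot"]),s["joint_positions"].round(3),s["grip_width"])
p,d,K,W=cap("wrist"); P=cloud(d,K,W); m=(P[...,2]>.034)&(P[...,2]<.055)&(abs(P[...,0]-.42)<.045)&(abs(P[...,1]-.363)<.03); q=P[m]; print(m.sum(),q.mean(0),np.percentile(q,[2,98],axis=0)); v=np.linalg.svd(q[:,:2]-q[:,:2].mean(0))[2][0]; print(np.degrees(np.arctan2(v[1],v[0])))
E
```

```text
15.1 [0.42281874 0.36141141 0.11815555] [179.92097427   0.68584316   7.15636837] [ 0.584  0.15  -0.044  1.388  0.004 -2.682] 0.47138904107932295
2388 [0.42953425 0.36786954 0.04295999] [[0.39476888 0.36070321 0.04002691]
 [0.46042659 0.37495202 0.04471122]]
-173.18050261411616
```

Request:
drive_tool([
  [[3, 5, -20], 0, 40],
  [[3, 6, -45], 0, 40],
  [[3, 6, -68], 0, 40],
  [[3, 6, -82], 0, 40],
  [[3, 6, -82], 0, 40],
  [[3, 6, -82], 0, 20],
  [[3, 6, -82], 0, 0],
  [[3, 6, -82], 0, 0],
])

```text
t: 15.82
position: [0.4304, 0.3713, 0.0449]
ee_rot: [-3.137, -0.002, 0.128]
wrist_force: [1.0, 0.0, -0.2]
grip_width: 0.093
```

Request:
drive_tool([
  [[0, 0, 0], 0, 0],
  [[0, 0, 0], 0, 0],
  [[0, 0, 0], 0, 0],
  [[0, 0, 10], 0, 0],
  [[0, 0, 35], 0, 0],
  [[0, 0, 70], 0, 0],
  [[0, 0, 70], 0, 0],
])

```text
t: 16.4
position: [0.4314, 0.3733, 0.1192]
ee_rot: [-3.132, -0.007, 0.129]
wrist_force: [2.4, 1.4, -1.1]
grip_width: 0.094
```

```bash
python3 - <<'E'
from h import *
s=status.state(); print(s["t"],s["position"],np.degrees(s["ee_rot"]),s["grip_width"],s["wrist_force"])
p,d,K,W=cap("wrist"); cv2.imwrite("pics/w7.png",p)
P=cloud(d,K,W); z=P[...,2]-s["position"][2]; m=(z<.0)&(z>-.05)
m[400:]=0; m=cv2.erode(m.astype(np.uint8),np.ones((3,3)))>0
q=P[m]-s["position"]; 
for lo,hi in((-.05,-.03),(-.03,-.02),(-.02,-.0)):
    k=q[(q[:,2]>lo)&(q[:,2]<=hi)]; print(lo,len(k),np.percentile(k,[2,50,98],axis=0).round(4) if len(k) else "")
E
```

```text
16.4 [0.43140487 0.37330802 0.11917777] [-179.44903563   -0.39827704    7.37388843] 0.09442509396096627 [ 2.38878573  1.44246086 -1.12424443]
-0.05 23792 [[-0.0357 -0.0665 -0.0419]
 [ 0.0189  0.0057 -0.0383]
 [ 0.0501  0.0709 -0.0358]]
-0.03 175 [[ 0.0298  0.0003 -0.0298]
 [ 0.0305  0.0053 -0.0246]
 [ 0.0311  0.0097 -0.0201]]
-0.02 4187 [[-0.0245 -0.0112 -0.0166]
 [ 0.0098  0.0017 -0.0018]
 [ 0.0305  0.014  -0.0003]]
```

View pics/w7.png

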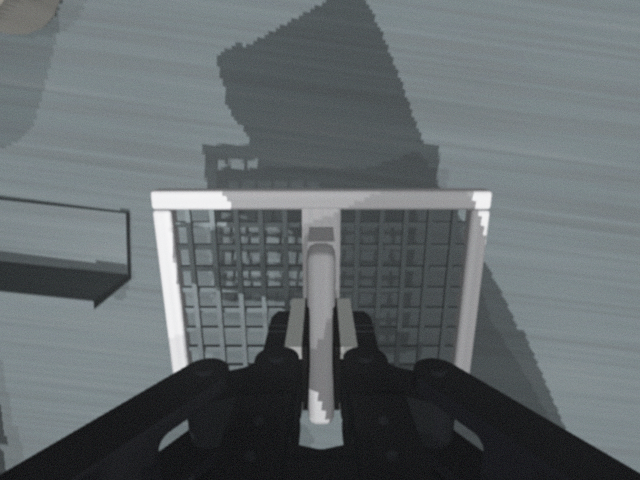

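```bash
python3 - <<'E'
from h import *
z=np.load("seat.npz"); o=z["o"]; a=np.radians(-5.3)
x=np.array([np.cos(a)*.866,np.sin(a)*.866,.5]); n=np.array([-np.cos(a)*.5,-np.sin(a)*.5,.866]); y=np.cross(n,x)
print(status.state()["joint_positions"].round(2))
for cam in("top","side"):
    p,d,K,W=cap(cam); P=cloud(d,K,W); D=(P-o)@np.stack([x,y,n],1)
    m=(abs(D[...,2]+.052)<.006)&(abs(D[...,0])<.08)&(abs(D[...,1])<.1); q=D[m]; print(cam,"floor",m.sum(),np.percentile(q,[1,50,99],axis=0).round(4))
    m=(abs(D[...,2])<.006)&(abs(D[...,0])<.09)&(abs(D[...,1])<.12)
    for nm,k in(("up",m&(D[...,0]>.04)&(abs(D[...,1])<.06)),("low",m&(D[...,0]<-.04)&(D[...,0]>-.075)&(abs(D[...,1])<.06)),("L",m&(D[...,1]>.06)&(abs(D[...,0])<.04)),("R",m&(D[...,1]<-.06)&(abs(D[...,0])<.04))):
        print(nm,k.sum(),np.percentile(D[k],[2,50,98],axis=0).round(4))
    for s in(1,-1):
        m=(D[...,1]*s>.09)&(D[...,1]*s<.125)&(D[...,2]>.022)&(D[...,2]<.04)&(abs(D[...,0]-.02)<.04); print("lug",s,m.sum(),np.percentile(D[m],[2,50,98],axis=0).round(4))
np.savez("seat2.npz",o=o,x=x,y=y,n=n)
E
```

```text
[ 0.59  0.16 -0.03  1.37  0.01 -2.68]
top floor 1287 [[-0.0573 -0.0737 -0.0576]
 [-0.0077  0.001  -0.0519]
 [ 0.0389  0.0754 -0.0464]]
up 288 [[ 0.0563 -0.0567 -0.0059]
 [ 0.0681  0.0021 -0.0028]
 [ 0.0888  0.0565  0.0043]]
low 176 [[-0.0702 -0.0582 -0.0055]
 [-0.0622 -0.0008 -0.0002]
 [-0.0544  0.0564  0.0055]]
L 182 [[-0.0392  0.0769 -0.0059]
 [-0.0067  0.091  -0.0024]
 [ 0.0383  0.1191  0.0054]]
R 195 [[-0.0382 -0.1188 -0.006 ]
 [ 0.0027 -0.0909 -0.0024]
 [ 0.0387 -0.0754  0.0047]]
lug 1 42 [[0.0064 0.0998 0.023 ]
 [0.0225 0.1068 0.0312]
 [0.0396 0.1117 0.0372]]
lug -1 42 [[ 0.006  -0.1099  0.0225]
 [ 0.0243 -0.1052  0.0296]
 [ 0.0395 -0.0996  0.0399]]
side floor 167 [[ 0.0187 -0.0816 -0.0573]
 [ 0.0474 -0.0529 -0.0515]
 [ 0.0611  0.0151 -0.0463]]
up 215 [[ 0.0603 -0.0567 -0.0059]
 [ 0.0734 -0.0024 -0.0018]
 [ 0.089   0.0571  0.0048]]Traceback (most recent call last):
  File "<stdin>", line 10, in <module>
    return _quantile_unchecked(
        a, q, axis, out, overwrite_input, method, keepdims, weights)
    return _ureduce(a,
                    func=_quantile_ureduce_func,
    ...<5 lines>...
                    overwrite_input=overwrite_input,
                    method=method)
    r = func(a, **kwargs)
    result = _quantile(arr,
                       quantiles=q,
    ...<2 lines>...
                       out=out,
                       weights=wgt)
    slices_having_nans = np.isnan(arr[-1, ...])
                                  ~~~^^^^^^^^^
IndexError: index -1 is out of bounds for axis 0 with size 0
```

Request:
drive_tool([
  [[0, 0, 35], -3, 0],
  [[0, 0, 75], -6, 0],
  [[0, -10, 115], -9, 0],
  [[5, -30, 145], -12, 0],
  [[15, -60, 165], -12.7, 0],
  [[27, -92, 170], -12.7, 0],
  [[40, -125, 170], -12.7, 0],
  [[53, -158, 170], -12.7, 0],
])

```text
t: 17.22
position: [0.4811, 0.2115, 0.2803]
ee_rot: [-3.139, 0.005, -0.092]
wrist_force: [1.0, -0.2, -4.2]
grip_width: 0.092
```

Request:
drive_tool([
  [[13, -33, 0], 0, 0],
  [[26, -66, 0], 0, 0],
  [[39, -99, 0], 0, 0],
  [[52, -132, 0], 0, 0],
  [[65, -165, 0], 0, 0],
  [[78, -195, 0], 0, 0],
  [[90, -218, 0], 0, 0],
  [[98, -232, -5], 0, 0],
])

```text
t: 17.88
position: [0.5817, -0.0064, 0.2744]
ee_rot: [3.132, 0.006, -0.122]
wrist_force: [0.5, 0.4, -3.4]
grip_width: 0.098
```

Request:
drive_tool([
  [[0, 0, -10], 0, 0],
  [[0, 0, -20], 0, 0],
  [[0, 0, -20], 0, 0],
  [[0, 0, -20], 0, 0],
])

```text
t: 18.22
position: [0.5798, -0.0028, 0.2544]
ee_rot: [3.133, 0.008, -0.117]
wrist_force: [0.4, -0.7, -4.0]
grip_width: 0.093
```

```bash
cat > rel.py <<'E'
from h import *
z=np.load("seat2.npz"); o=z["o"]; a=np.radians(-5.3); U=np.array([np.cos(a),np.sin(a),0]); V=np.array([-np.sin(a),np.cos(a),0])
s=status.state(); r=(s["position"]-o)*1000
print(round(s["t"],2),"u,v,w",(r@U).round(1),(r@V).round(1),r[2].round(1),"pos",s["position"].round(4),"rpy",np.degrees(s["ee_rot"]).round(2),"F",s["wrist_force"].round(1),"w",round(s["grip_width"],3),"j6",s["joint_positions"][5].round(3))
E
python3 - <<'E'
from rel import *
p,d,K,W=cap("wrist"); P=cloud(d,K,W); q=(P-s["position"])*1000; q=np.stack([q@U,q@V,q[...,2]],-1)
m=(q[...,2]<-28)&(q[...,2]>-50)&(abs(q[...,0])<70)&(abs(q[...,1])<85); m[400:]=0; k=q[m]; print(m.sum(),np.percentile(k,[1,50,99],axis=0).round(1))
f=k[abs(k[:,1])<60]; print("far edge u",np.percentile(f[:,0],99))
E
```

```text
Traceback (most recent call last):
  File "rel.py", line 2, in <module>
    z=np.load("seat2.npz"); o=z["o"]; a=np.radians(-5.3); U=np.array([np.cos(a),np.sin(a),0]); V=np.array([-np.sin(a),np.cos(a),0])
FileNotFoundError: [Errno 2] No such file or directory: 'seat2.npz'
```

```bash
sed -i 's/seat2.npz/seat.npz/' rel.py; python3 - <<'E'
from rel import *
print(s["joint_positions"].round(3))
p,d,K,W=cap("wrist"); P=cloud(d,K,W); q=(P-s["position"])*1000; q=np.stack([q@U,q@V,q[...,2]],-1)
m=(q[...,2]<-28)&(q[...,2]>-50)&(abs(q[...,0])<70)&(abs(q[...,1])<85); m[400:]=0; k=q[m]; print(m.sum(),np.percentile(k,[1,50,99],axis=0).round(1))
f=k[abs(k[:,1])<60]; print("far edge u",np.percentile(f[:,0],99))
E
```

```text
18.22 u,v,w -20.7 15.7 114.1 pos [ 0.5798 -0.0028  0.2544] rpy [179.49   0.46  -6.69] F [ 0.4 -0.7 -4. ] w 0.093 j6 -3.141
[-0.116  0.206  0.291  1.663 -0.009 -3.141]
30637 [[-37.6 -68.4 -43.1]
 [ 17.1  -1.1 -38.9]
 [ 45.9  69.  -35.7]]
far edge u 45.87435038373195
```

Request:
drive_tool([
  [[0, 0, 0], -7, 0],
  [[0, 0, 5], -14, 0],
  [[0, 0, 10], -21, 0],
  [[0, 0, 10], -28, 0],
  [[0, 0, 10], -35, 0],
  [[0, 0, 10], -42, 0],
  [[0, 0, 10], -49, 0],
  [[0, 0, 10], -56, 0],
])

```text
t: 18.93
position: [0.5812, -0.0031, 0.2678]
ee_rot: [3.134, 0.002, -1.1]
wrist_force: [-0.5, -0.6, -3.7]
grip_width: 0.096
```

Request:
drive_tool([
  [[0, -2, 0], -7, 0],
  [[0, -5, 0], -14, 0],
  [[-1, -8, 0], -21, 0],
  [[-2, -10, 0], -28, 0],
  [[-3, -12, 0], -35, 0],
  [[-3, -15, 0], -42, 0],
  [[-3, -15, 0], -49, 0],
  [[-3, -15, 0], -56, 0],
])

```text
t: 19.6
position: [0.5782, -0.0183, 0.2678]
ee_rot: [3.134, 0.004, -2.078]
wrist_force: [-0.2, 0.2, -3.6]
grip_width: 0.094
```

Request:
drive_tool([
  [[0, 0, 0], -7, 0],
  [[0, 0, 0], -14, 0],
  [[0, 0, 0], -21, 0],
  [[0, 0, 0], -28, 0],
  [[0, 0, 0], -35, 0],
  [[0, 0, 0], -42, 0],
  [[0, 0, 0], -49, 0],
  [[0, 0, 0], -56, 0],
])

```text
t: 20.27
position: [0.5782, -0.0182, 0.2678]
ee_rot: [3.133, 0.004, -3.055]
wrist_force: [0.3, 0.0, -3.2]
grip_width: 0.095
```

Request:
drive_tool([
  [[0, 0, 0], -5, 0],
  [[0, 0, 0], -10.5, 0],
  [[0, 0, 0], -10.5, 0],
  [[0, 0, 0], -10.5, 0],
])

```text
t: 20.6
position: [0.5782, -0.0183, 0.2676]
ee_rot: [3.132, 0.004, 3.053]
wrist_force: [0.8, -0.2, -3.9]
grip_width: 0.094
```

```bash
python3 - <<'E'
from rel import *
print(s["joint_positions"].round(3))
p,d,K,W=cap("wrist"); P=cloud(d,K,W); q=(P-s["position"])*1000; q=np.stack([q@U,q@V,q[...,2]],-1)
m=(q[...,2]<-28)&(q[...,2]>-50)&(abs(q[...,0])<70)&(abs(q[...,1])<85); m[400:]=0; k=q[m]; print(m.sum(),np.percentile(k,[1,50,99],axis=0).round(1))
f=k[abs(k[:,1])<60]; print("near edge u",np.percentile(f[:,0],1))
E
```

```text
20.6 u,v,w -20.9 0.1 127.3 pos [ 0.5782 -0.0183  0.2676] rpy [179.47   0.24 174.92] F [ 0.8 -0.2 -3.9] w 0.094 j6 -0.064
[-0.153  0.193  0.302  1.676  0.01  -0.064]
30771 [[-46.5 -67.6 -43.3]
 [-18.7   1.5 -39.1]
 [ 36.1  69.8 -35.7]]
near edge u -46.558136616564724
```

Request:
drive_tool([
  [[-2, 1, -20], 0, 0],
  [[-2, 1, -42], 0, 0],
  [[4, 0, -52], 0, 0],
  [[10, -1, -63], 0, 0],
  [[16, -2, -73], 0, 0],
  [[22, -2, -84], 0, 0],
  [[29, -3, -95], 0, 0],
  [[29, -3, -95], 0, 0],
])

```text
t: 21.32
position: [0.6075, -0.0221, 0.1684]
ee_rot: [3.132, -0.0, 3.05]
wrist_force: [0.4, -0.2, -5.0]
grip_width: 0.095
```

```bash
python3 rel.py
```

```text
21.32 u,v,w 8.7 -0.9 28.2 pos [ 0.6075 -0.0221  0.1684] rpy [ 1.7946e+02 -2.0000e-02  1.7473e+02] F [ 0.4 -0.2 -5. ] w 0.095 j6 -0.059
```

Request:
drive_tool([
  [[1, 0, -4], 0, 0],
  [[1, 0, -8], 0, 0],
  [[1, 0, -11], 0, 0],
  [[0, 0, -14], 0, 0],
  [[-1, 0, -17], 0, 0],
  [[-1, 0, -17], 0, 0],
])

```text
t: 21.82
position: [0.6074, -0.0215, 0.1588]
ee_rot: [3.132, 0.009, 3.05]
wrist_force: [-2.9, 2.3, 6.2]
grip_width: 0.099
```

```bash
cat > slope.py <<'E'
from rel import *
p,d,K,W=cap("wrist"); P=cloud(d,K,W); q=(P-o)*1000; q=np.stack([q@U,q@V,q[...,2]],-1)
# screen frame near edge (robot side) & whole screen plane
m=(abs(q[...,1])<68)&(abs(q[...,1])>12)&(q[...,0]>-75)&(q[...,0]<90); m[380:]=0; k=q[m]
sx=k[:,0]*.866+k[:,2]*.5; sz=-k[:,0]*.5+k[:,2]*.866
for lo in range(-80,70,10):
    g=(sx>=lo)&(sx<lo+10)
    if g.sum()>30: print(lo,g.sum(),np.percentile(sz[g],[5,25,50,75,95]).round(1))
E
python3 slope.py
```

```text
21.82 u,v,w 8.5 -0.3 18.6 pos [ 0.6074 -0.0215  0.1588] rpy [179.43   0.52 174.76] F [-2.9  2.3  6.2] w 0.099 j6 -0.059
-80 6030 [13.6 15.7 17.7 19.6 21.2]
-70 10616 [-3.7 -0.8  3.5 10.  13.2]
-60 9248 [-31.8 -20.9  -9.3  -1.3  -0.2]
-50 4058 [-53.4 -52.5  -3.3  -0.3   0.6]
-40 8348 [-53.3 -52.   -6.   -2.   -0.5]
-30 6102 [-53.4 -52.4 -14.  -10.4  -7.7]
-20 5421 [-53.4 -52.3 -18.7 -15.8 -12.8]
-10 5299 [-53.4 -52.4 -23.6 -21.2 -18.1]
0 4926 [-53.5 -52.3 -28.2 -25.6  10.2]
10 5202 [-53.4 -52.  -32.3 -27.8  39.9]
20 6631 [-53.1 -37.6  41.9  49.4  52.1]
30 63 [-43.2 -42.4 -41.2 -38.  -36.7]
```

Request:
drive_tool([
  [[-1, 0, -3], 0, 0],
  [[-2, 0, -6], 0, 0],
  [[-3, 0, -9], 0, 0],
  [[-4, 0, -12], 0, 0],
  [[-4, 0, -12], 0, 0],
])

```text
t: 22.28
position: [0.6003, -0.0208, 0.1469]
ee_rot: [3.131, 0.003, 3.05]
wrist_force: [-10.1, 2.3, 12.0]
grip_width: 0.094
```

```bash
python3 slope.py
```

```text
22.28 u,v,w 1.4 -0.3 6.7 pos [ 0.6003 -0.0208  0.1469] rpy [1.7940e+02 1.5000e-01 1.7478e+02] F [-10.1   2.3  12. ] w 0.094 j6 -0.06
-80 6633 [13.5 15.6 17.7 19.6 21.2]
-70 11325 [-4.6 -0.9  3.   9.9 13.1]
-60 9974 [-52.  -20.  -10.   -1.3  -0.2]
-50 7210 [-53.3 -51.9 -18.4 -17.3 -16.2]
-40 5400 [-53.4 -52.5 -24.6 -22.9 -20.7]
-30 5465 [-53.5 -52.6 -27.7 -26.1 -23.8]
-20 5741 [-53.5 -52.6 -31.  -29.1 -26.9]
-10 5384 [-53.5 -52.4 -33.2 -31.4   7.2]
0 6095 [-53.4 -51.9 -35.5  13.6  39.1]
10 5117 [-53.1 -38.1  36.4  43.4  45.5]
```

Request:
drive_tool([
  [[3, 0, -1], 0, 0],
  [[6, -1, -2], 0, 0],
  [[6, -1, -5], 0, 0],
  [[5, 0, -8], 0, 0],
  [[5, 0, -11], 0, 0],
  [[5, 0, -11], 0, 0],
])

```text
t: 22.83
position: [0.5997, -0.0207, 0.1382]
ee_rot: [3.133, -0.008, 3.05]
wrist_force: [-26.6, 3.7, 23.9]
grip_width: 0.094
```

```bash
python3 slope.py
```

```text
22.83 u,v,w 0.7 -0.2 -2.0 pos [ 0.5997 -0.0207  0.1382] rpy [179.5   -0.48 174.76] F [-26.6   3.7  23.9] w 0.094 j6 -0.059
-80 7098 [13.7 15.7 17.7 19.6 21.2]
-70 12518 [-4.4 -0.9  3.4 10.  13.3]
-60 12845 [-51.4 -28.  -14.1  -1.6  -0.3]
-50 6477 [-53.4 -52.4 -32.4 -29.6 -28.4]
-40 5506 [-53.5 -52.6 -36.  -33.5 -31.2]
-30 5570 [-53.5 -52.6 -37.7 -35.3 -33. ]
-20 5299 [-53.5 -52.6 -39.4 -36.7 -34.5]
-10 5647 [-53.5 -52.4 -39.9 -37.    8.9]
0 8056 [-53.2 -43.2  14.   34.3  37.8]
10 430 [-53.2 -44.1 -40.3 -39.6 -38.7]
```

```bash
cat > edge.py <<'E'
from slope import *
g=(sx>-62)&(sx<15)&(sz<-15)&(sz>-49); 
A=np.c_[sx[g],sz[g]]
best=0
rng=np.random.default_rng(0)
for _ in range(400):
    i,j=rng.integers(len(A),size=2); 
    if abs(A[i,0]-A[j,0])<15: continue
    k=(A[j,1]-A[i,1])/(A[j,0]-A[i,0]); c=A[i,1]-k*A[i,0]
    if k>0.1 or k<-.7: continue
    n_=(abs(A[:,1]-k*A[:,0]-c)<1).sum()
    if n_>best: best,kk,cc=n_,k,c
on=abs(sz-kk*sx-cc)<1.5
print("tilt",np.degrees(np.arctan(kk)),"height at 0",cc,"lower edge sx",np.percentile(sx[on&(sx<0)],[.5,1,2,5]).round(1))
np.set_printoptions(suppress=True); h=np.histogram(sx[on],np.arange(-62,-38,2)); print(h)
E
python3 edge.py | tail -3
```

```text
10 413 [-53.2 -45.  -40.4 -39.6 -38.8]
tilt -13.24870803681445 height at 0 -40.85839855696512 lower edge sx [-55.9 -55.8 -55.6 -53.9]
(array([   0,    0,   23,  542, 1059, 1100, 1101,  952,  264,  273,  286]), array([-62, -60, -58, -56, -54, -52, -50, -48, -46, -44, -42, -40]))
```

Request:
drive_tool([
  [[-4, 0, 6], 0, 0],
  [[-8, 1, 12], 0, 0],
  [[-10, 1, 17], 0, 0],
  [[-5, 0, 19], 0, 0],
  [[-1, 0, 21], 0, 0],
  [[-1, 0, 21], 0, 0],
])

```text
t: 23.43
position: [0.6063, -0.0221, 0.1521]
ee_rot: [3.132, 0.001, 3.049]
wrist_force: [-1.7, 0.5, -4.7]
grip_width: 0.099
```

```bash
python3 edge.py | grep -E "u,v|tilt|array"
```

```text
23.43 u,v,w 7.4 -1.1 11.8 pos [ 0.6063 -0.0221  0.1521] rpy [1.7948e+02 8.0000e-02 1.7472e+02] F [-1.7  0.5 -4.7] w 0.099 j6 -0.059
tilt -13.463805683055476 height at 0 -29.17411608744972 lower edge sx [-56.  -55.9 -55.7 -55.4]
(array([  0,   0,  53, 568,   0,   0,   0,   0,   0,   6, 853]), array([-62, -60, -58, -56, -54, -52, -50, -48, -46, -44, -42, -40]))
```

Request:
drive_tool([
  [[-1, 0, -3], 0, 0],
  [[-1, 0, -6], 0, 0],
  [[-2, 0, -10], 0, 0],
  [[-2, 0, -14], 0, 0],
  [[-2, 0, -18], 0, 0],
  [[-2, 0, -18], 0, 0],
])

```text
t: 23.98
position: [0.6029, -0.0216, 0.1366]
ee_rot: [3.133, 0.002, 3.05]
wrist_force: [-7.4, 0.3, 6.8]
grip_width: 0.094
```

```bash
python3 edge.py | grep -E "u,v|tilt|array"
```

```text
23.98 u,v,w 4.0 -0.9 -3.7 pos [ 0.6029 -0.0216  0.1366] rpy [1.7948e+02 1.0000e-01 1.7476e+02] F [-7.4  0.3  6.8] w 0.094 j6 -0.06
tilt -9.570340583673845 height at 0 -43.41030034014351 lower edge sx [-55.8 -55.7 -55.6 -49.5]
(array([   0,    0,   15,  465,    0,    6,  814, 1051, 1056, 1153,  289]), array([-62, -60, -58, -56, -54, -52, -50, -48, -46, -44, -42, -40]))
```

Request:
drive_tool([
  [[0, 0, -3], 0, 0],
  [[-1, 0, -6], 0, 0],
  [[-1, 0, -9], 0, 0],
  [[-2, 0, -12], 0, 0],
  [[-2, 0, -12], 0, 0],
])

```text
t: 24.45
position: [0.601, -0.0215, 0.1296]
ee_rot: [3.132, 0.005, 3.05]
wrist_force: [-14.4, 2.0, 21.1]
grip_width: 0.093
```

```bash
python3 edge.py | grep -E "u,v|tilt|array"
```

```text
24.45 u,v,w 2.1 -0.9 -10.6 pos [ 0.601  -0.0215  0.1296] rpy [179.48   0.28 174.75] F [-14.4   2.   21.1] w 0.093 j6 -0.06
tilt -3.2635980687615707 height at 0 -47.80434731692645 lower edge sx [-55.9 -55.8 -55.7 -50.7]
(array([   0,    0,   20,  400,    0,  465,  993, 1012, 1036,  663,  235]), array([-62, -60, -58, -56, -54, -52, -50, -48, -46, -44, -42, -40]))
```

Request:
drive_tool([
  [[-3, 0, 5], 0, 0],
  [[-3, 0, 5], 0, 20],
  [[-3, 0, 5], 0, 40],
  [[-3, 0, 5], 0, 40],
  [[-10, 1, 25], 0, 40],
  [[-25, 2, 60], 0, 40],
  [[-40, 4, 100], 0, 40],
  [[-55, 5, 135], 0, 40],
])

```text
t: 25.17
position: [0.5464, -0.0168, 0.2578]
ee_rot: [3.132, 0.001, 3.049]
wrist_force: [0.9, 0.1, -0.1]
grip_width: 0.471
```

```bash
python3 - <<'E'
from slope import *
cv2.imwrite("pics/w8.png",p)
g=(sz<-38)&(sz>-50); print(np.percentile(sx[g],[1,99]).round(1))
E
```

```text
25.17 u,v,w -52.6 -1.3 117.6 pos [ 0.5464 -0.0168  0.2578] rpy [1.7945e+02 6.0000e-02 1.7472e+02] F [ 0.9  0.1 -0.1] w 0.471 j6 -0.067
-80 1649 [13.2 15.3 17.4 19.3 20.8]
-70 3173 [-6.5 -1.3  0.2  9.5 12.7]
-60 3860 [-50.1 -43.9 -20.5  -1.8  -0.2]
-50 1886 [-53.4 -52.1 -46.4 -44.9 -43.9]
-40 1749 [-53.5 -52.5 -49.8 -47.1 -44.7]
-30 1842 [-53.5 -52.6 -51.  -47.  -44.8]
-20 1454 [-53.5 -52.5 -49.  -46.9 -44.7]
-10 1223 [-53.6 -52.6 -49.1 -46.5 127. ]
0 2967 [-53.2 -47.5 130.6 136.6 143.7]
10 5735 [-52.6 136.5 150.3 161.4 164.9]
20 4112 [-52.9 125.7 160.1 167.3 169.2]
30 1140 [-53.6 -52.5 -48.8 -46.7 -44.7]
40 375 [-46.1 -45.3 -44.8 -44.4 -43.8]
[-56.   42.6]
```

View pics/w8.png

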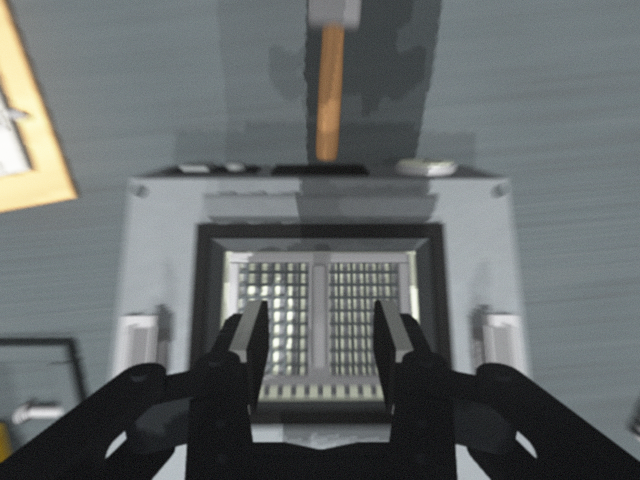

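Request:
drive_tool([
  [[-8, -35, 15], 4, 60],
  [[-17, -73, 20], 8, 85],
  [[-26, -111, 20], 10.5, 85],
  [[-35, -149, 20], 10.5, 85],
  [[-44, -187, 20], 10.5, 85],
  [[-53, -225, 20], 10.5, 85],
  [[-62, -263, 15], 10.5, 85],
  [[-71, -298, -10], 10.5, 85],
])

```text
t: 25.88
position: [0.4777, -0.3172, 0.2523]
ee_rot: [3.139, 0.009, -3.051]
wrist_force: [0.8, -0.3, 0.4]
grip_width: 0.993
```

Request:
drive_tool([
  [[-5, -25, -25], 0, 85],
  [[-10, -48, -60], 0, 85],
  [[-10, -48, -98], 0, 85],
  [[-10, -48, -98], 0, 85],
  [[-10, -48, -98], 0, 85],
])

```text
t: 26.3
position: [0.4639, -0.3589, 0.1457]
ee_rot: [3.124, -0.004, -3.051]
wrist_force: [-0.0, 0.2, 0.4]
grip_width: 0.994
```

```bash
python3 - <<'E'
from rel import *
p,d,K,W=cap("wrist"); P=cloud(d,K,W); c=P[(P[...,2]>.045)&(P[...,2]<.07)&(abs(P[...,0]-.47)<.05)&(abs(P[...,1]+.363)<.06)]
print(len(c),np.percentile(c,[1,99],axis=0).round(4))
for sgn in (1,-1):
    k=c[(c[:,1]+.363)*sgn>0]; k=k[k[:,2]>.053]
    if len(k)>20:
        v=np.linalg.svd(k[:,:2]-k[:,:2].mean(0))[2][0]; print(sgn,len(k),k.mean(0).round(4),np.percentile(k,[2,98],axis=0).round(4),np.degrees(np.arctan2(v[1],v[0]))%180)
f=P[(P[...,2]>.018)&(P[...,2]<.028)&(abs(P[...,0]-.44)<.09)&(abs(P[...,1]+.36)<.12)]; print("face",len(f),np.percentile(f,[.5,99.5],axis=0).round(4))
E
```

```text
26.3 u,v,w -103.2 -349.5 5.4 pos [ 0.4639 -0.3589  0.1457] rpy [ 178.97   -0.22 -174.82] F [-0.   0.2  0.4] w 0.994 j6 -0.868
1987 [[ 0.4364 -0.3926  0.0458]
 [ 0.4796 -0.331   0.0619]]
1 861 [ 0.4549 -0.3353  0.0598] [[ 0.4366 -0.3391  0.054 ]
 [ 0.4746 -0.3309  0.0618]] 5.310674939890124
-1 876 [ 0.4599 -0.3883  0.0597] [[ 0.4416 -0.3926  0.0538]
 [ 0.4797 -0.3844  0.0617]] 5.38153575020039
face 58295 [[ 0.3699 -0.46    0.0201]
 [ 0.5057 -0.2672  0.0278]]
```

Request:
drive_tool([
  [[-2, -3, -25], 0, 85],
  [[-2, -3, -55], 0, 85],
  [[-2, -3, -80], 0, 85],
  [[-2, -3, -97], 0, 85],
  [[-2, -3, -97], 0, 85],
  [[-2, -3, -97], 0, 60],
  [[-2, -3, -97], 0, 45],
  [[-2, -3, -97], 0, 25],
])

```text
t: 27.02
position: [0.4673, -0.3646, 0.0585]
ee_rot: [3.135, 0.009, -3.049]
wrist_force: [0.3, 2.8, 7.3]
grip_width: 0.597
```

Request:
drive_tool([
  [[0, 0, 0], 0, 20],
  [[0, 0, 0], 0, 20],
  [[0, 0, 0], 0, 20],
  [[0, 0, 0], 0, 20],
  [[0, 0, 0], 0, 20],
])

```text
t: 27.43
position: [0.4676, -0.3636, 0.0607]
ee_rot: [3.134, 0.01, -3.049]
wrist_force: [-1.8, 8.9, 14.6]
grip_width: 0.334
```

```bash
python3 rel.py
```

```text
27.43 u,v,w -99.1 -353.9 -79.6 pos [ 0.4676 -0.3636  0.0607] rpy [ 179.55    0.59 -174.7 ] F [-1.8  8.9 14.6] w 0.334 j6 -0.873
```

Request:
drive_tool([
  [[0, 0, 10], 0, 20],
  [[0, 0, 25], 0, 20],
  [[0, 0, 50], 0, 20],
  [[0, 0, 80], 0, 20],
  [[0, 0, 110], 0, 20],
  [[0, 0, 110], 0, 20],
])

```text
t: 27.93
position: [0.4676, -0.3676, 0.1728]
ee_rot: [-3.139, 0.012, -3.05]
wrist_force: [1.5, -1.4, -2.0]
grip_width: 0.337
```

```bash
cat > held.py <<'E'
from rel import *
p,d,K,W=cap("wrist"); P=cloud(d,K,W); yw=s["ee_rot"][2]+np.pi; h=np.array([np.cos(yw),np.sin(yw),0]); l=np.array([-h[1],h[0],0])
q=(P-s["position"])*1000; H,L,Z=q@h,q@l,q[...,2]
m=(abs(L)<92)&(abs(L)>55)&(H>-100)&(H<60)&(Z<5)&(Z>-100); m[400:]=0
A=np.c_[H[m],Z[m]]; rng=np.random.default_rng(0); best=0
for _ in range(500):
    i,j=rng.integers(len(A),size=2)
    if abs(A[i,0]-A[j,0])<20: continue
    k=(A[j,1]-A[i,1])/(A[j,0]-A[i,0]); c=A[i,1]-k*A[i,0]; n_=(abs(A[:,1]-k*A[:,0]-c)<1).sum()
    if n_>best: best,kk,cc=n_,k,c
on=abs(Z-kk*H-cc)<1.5; on&=m
print("tilt",np.degrees(np.arctan(kk)).round(2),"face Z below TCP",cc.round(1),"H range",np.percentile(H[on],[.5,99.5]).round(1),best)
on2=(abs(Z-kk*H-cc)<2)&(H>-90)&(H<-30); on2[400:]=0; print("L range",np.percentile(L[on2],[.3,50,99.7]).round(1))
E
python3 held.py
```

```text
27.93 u,v,w -98.7 -357.9 32.5 pos [ 0.4676 -0.3676  0.1728] rpy [-179.86    0.67 -174.78] F [ 1.5 -1.4 -2. ] w 0.337 j6 -0.874
tilt 0.06 face Z below TCP -38.4 H range [-92.3  34.1] 31079
L range [-93.1   2.1  94.1]
```

Request:
drive_tool([
  [[0, 0, 35], 0, 20],
  [[0, 5, 75], -2, 20],
  [[5, 20, 110], -4, 20],
  [[15, 45, 135], -6, 20],
  [[28, 73, 150], -8, 20],
  [[41, 103, 155], -10, 20],
  [[54, 133, 155], -10.5, 20],
  [[67, 163, 155], -10.5, 20],
])

```text
t: 28.65
position: [0.5322, -0.2003, 0.3182]
ee_rot: [3.133, 0.002, 3.048]
wrist_force: [0.1, -0.6, -4.9]
grip_width: 0.327
```

Request:
drive_tool([
  [[15, 32, 0], 0, 20],
  [[30, 64, 0], 0, 20],
  [[45, 96, 0], 0, 20],
  [[60, 126, 0], 0, 20],
  [[75, 154, 0], 0, 20],
  [[85, 175, 0], 0, 20],
  [[88, 182, -5], 0, 20],
  [[88, 182, -10], 0, 20],
])

```text
t: 29.32
position: [0.6202, -0.0171, 0.3067]
ee_rot: [3.132, 0.001, 3.053]
wrist_force: [0.4, -0.4, -5.0]
grip_width: 0.336
```

Request:
drive_tool([
  [[0, 0, -15], 0, 20],
  [[0, 0, -30], 0, 20],
  [[0, 0, -45], 0, 20],
  [[0, 0, -45], 0, 20],
  [[0, 0, -45], 0, 20],
])

```text
t: 29.73
position: [0.6181, -0.0204, 0.2616]
ee_rot: [3.133, -0.002, 3.048]
wrist_force: [0.1, -0.5, -4.2]
grip_width: 0.326
```

```bash
python3 held.py
```

```text
29.73 u,v,w 19.0 1.8 121.3 pos [ 0.6181 -0.0204  0.2616] rpy [ 1.7951e+02 -1.2000e-01  1.7463e+02] F [ 0.1 -0.5 -4.2] w 0.326 j6 -0.052
tilt -0.63 face Z below TCP -38.4 H range [-93.   33.2] 36203
L range [-92.8  -0.7  94.6]
```

Request:
drive_tool([
  [[3, -2, -8], 0, 20],
  [[5, -3, -18], 0, 20],
  [[5, -3, -25], 0, 20],
  [[5, -3, -30], 0, 20],
  [[5, -3, -35], 0, 20],
  [[5, -3, -37], 0, 20],
  [[5, -3, -37], 0, 20],
])

```text
t: 30.37
position: [0.6242, -0.022, 0.226]
ee_rot: [3.132, 0.001, 3.05]
wrist_force: [-0.2, 0.9, -4.8]
grip_width: 0.336
```

```bash
python3 held.py
```

```text
30.37 u,v,w 25.3 0.8 85.8 pos [ 0.6242 -0.022   0.226 ] rpy [1.7946e+02 8.0000e-02 1.7473e+02] F [-0.2  0.9 -4.8] w 0.336 j6 -0.055
tilt -0.37 face Z below TCP -38.3 H range [-92.9  33.3] 35632
L range [-92.7  -0.8  94.7]
```

Request:
drive_tool([
  [[0, -1, -3], 0, 20],
  [[0, -2, -6], 0, 20],
  [[-2, -1, -9], 0, 20],
  [[-4, -1, -11], 0, 20],
  [[-6, -1, -13], 0, 20],
  [[-6, -1, -13], 0, 20],
])

```text
t: 30.92
position: [0.6217, -0.0229, 0.2216]
ee_rot: [3.132, 0.017, 3.05]
wrist_force: [-1.6, 2.1, 11.9]
grip_width: 0.332
```

```bash
python3 held.py
```

```text
30.92 u,v,w 22.9 -0.4 81.4 pos [ 0.6217 -0.0229  0.2216] rpy [179.43   0.97 174.76] F [-1.6  2.1 11.9] w 0.332 j6 -0.058
tilt 4.05 face Z below TCP -38.0 H range [-89.9  35.7] 35954
L range [-92.8  -0.3  94.5]
```

Request:
drive_tool([
  [[-2, 0, -2], 0, 20],
  [[-4, 0, -4], 0, 20],
  [[-6, 0, -6], 0, 20],
  [[-7, 1, -8], 0, 20],
  [[-7, 1, -8], 0, 20],
])

```text
t: 31.38
position: [0.6133, -0.022, 0.2134]
ee_rot: [3.133, 0.013, 3.05]
wrist_force: [-4.1, 0.9, 12.7]
grip_width: 0.332
```

```bash
python3 held.py
```

```text
31.38 u,v,w 14.4 -0.3 73.2 pos [ 0.6133 -0.022   0.2134] rpy [179.49   0.77 174.75] F [-4.1  0.9 12.7] w 0.332 j6 -0.058
tilt 14.91 face Z below TCP -38.2 H range [-79.9  36.6] 31563
L range [-92.8  -0.3  94.6]
```

Request:
drive_tool([
  [[0, 0, 4], 0, 20],
  [[-1, 0, 9], 0, 20],
  [[3, 0, 11], 0, 20],
  [[6, -1, 12], 0, 20],
  [[6, -1, 12], 0, 20],
  [[6, -1, 12], 0, 20],
])

```text
t: 31.93
position: [0.6175, -0.0232, 0.2166]
ee_rot: [3.132, 0.001, 3.049]
wrist_force: [-0.7, 0.1, -4.7]
grip_width: 0.337
```

```bash
cat >> held.py <<'E'
t=np.arctan(kk); c,sn=np.cos(t),np.sin(t); Hc=np.percentile(H[on],99.5)+1.0; u0=r@U; w0=r[2]
for nm,Hx in(("upper",Hc),("lower",Hc-130*c)):
    cu=u0+Hx+14*sn; cw=w0+cc+kk*Hx-14*c; print(nm,"corner seat x,z",(cu*.866+cw*.5).round(1),(-cu*.5+cw*.866).round(1))
E
python3 held.py
```

```text
31.93 u,v,w 18.7 -1.1 76.3 pos [ 0.6175 -0.0232  0.2166] rpy [1.7946e+02 4.0000e-02 1.7472e+02] F [-0.7  0.1 -4.7] w 0.337 j6 -0.058
tilt 13.0 face Z below TCP -38.1 H range [-81.4  36.2] 30884
L range [-92.7  -0.8  94.7]
upper corner seat x,z 67.7 -0.8
lower corner seat x,z -56.6 37.2
```

Request:
drive_tool([
  [[0, 0, -3], 0, 20],
  [[-1, 0, -6], 0, 20],
  [[-3, 0, -9], 0, 20],
  [[-5, 0, -12], 0, 20],
  [[-6, 1, -14], 0, 20],
  [[-6, 1, -14], 0, 20],
])

```text
t: 32.48
position: [0.6129, -0.0226, 0.2102]
ee_rot: [3.134, 0.012, 3.049]
wrist_force: [-5.1, -0.2, 12.6]
grip_width: 0.335
```

```bash
python3 held.py
```

```text
32.48 u,v,w 14.1 -0.9 69.9 pos [ 0.6129 -0.0226  0.2102] rpy [179.56   0.67 174.72] F [-5.1 -0.2 12.6] w 0.335 j6 -0.058
tilt 20.04 face Z below TCP -38.9 H range [-74.1  35.9] 28827
L range [-92.8  -0.4  94.6]
upper corner seat x,z 64.0 -0.8
lower corner seat x,z -64.0 21.7
```

Request:
drive_tool([
  [[0, 0, 4], 0, 20],
  [[-1, 0, 9], 0, 20],
  [[3, 0, 11], 0, 20],
  [[6, -1, 12], 0, 20],
  [[6, -1, 12], 0, 20],
  [[6, -1, 12], 0, 20],
])

```text
t: 33.03
position: [0.6175, -0.0231, 0.2146]
ee_rot: [3.132, 0.001, 3.049]
wrist_force: [-0.6, -0.3, -4.7]
grip_width: 0.336
```

Request:
drive_tool([
  [[0, 0, -3], 0, 20],
  [[-1, 0, -6], 0, 20],
  [[-2, 1, -9], 0, 20],
  [[-3, 1, -12], 0, 20],
  [[-5, 1, -15], 0, 20],
  [[-5, 1, -15], 0, 20],
])

```text
t: 33.53
position: [0.614, -0.0226, 0.208]
ee_rot: [3.134, 0.013, 3.049]
wrist_force: [-4.7, 0.2, 15.6]
grip_width: 0.336
```

```bash
python3 held.py
```

```text
33.53 u,v,w 15.2 -0.8 67.8 pos [ 0.614  -0.0226  0.208 ] rpy [179.55   0.72 174.72] F [-4.7  0.2 15.6] w 0.336 j6 -0.058
tilt 24.7 face Z below TCP -39.9 H range [-68.6  35.5] 26662
L range [-92.7  -0.4  94.7]
upper corner seat x,z 65.8 -1.1
lower corner seat x,z -63.7 10.9
```

Request:
drive_tool([
  [[0, 0, -2], 0, 20],
  [[-1, 0, -4], 0, 20],
  [[-1, 0, -6], 0, 20],
  [[-2, 0, -8], 0, 20],
  [[-2, 0, -8], 0, 20],
])

```text
t: 34.0
position: [0.6114, -0.0224, 0.2037]
ee_rot: [3.134, 0.014, 3.05]
wrist_force: [-11.5, 1.0, 23.9]
grip_width: 0.328
```

```bash
python3 held.py
```

```text
34.0 u,v,w 12.6 -0.9 63.4 pos [ 0.6114 -0.0224  0.2037] rpy [179.55   0.8  174.73] F [-11.5   1.   23.9] w 0.328 j6 -0.058
tilt 29.97 face Z below TCP -41.0 H range [-80.2  34.9] 24492
L range [-92.7  -0.3  94.6]
upper corner seat x,z 63.5 -0.9
lower corner seat x,z -66.4 -0.8
```

Request:
drive_tool([
  [[-1, 0, 2], 0, 20],
  [[-1, 0, 4], 0, 20],
  [[-1, 0, 4], 0, 35],
  [[-1, 0, 4], 0, 45],
  [[-1, 0, 4], 0, 55],
  [[-1, 0, 4], 0, 70],
  [[-1, 0, 4], 0, 85],
  [[-1, 0, 4], 0, 85],
])

```text
t: 34.72
position: [0.6094, -0.0221, 0.1963]
ee_rot: [3.132, 0.002, 3.049]
wrist_force: [0.3, 0.5, -0.9]
grip_width: 0.994
```

Request:
drive_tool([
  [[0, 0, 0], 0, 85],
  [[0, 0, 20], 0, 85],
  [[-5, 0, 50], 0, 85],
  [[-20, 0, 80], 0, 85],
  [[-45, 3, 95], 0, 85],
  [[-70, 5, 100], 0, 85],
  [[-70, 5, 100], 0, 85],
])

```text
t: 35.3
position: [0.537, -0.0166, 0.3003]
ee_rot: [3.133, 0.005, 3.05]
wrist_force: [0.5, 0.1, 0.3]
grip_width: 0.995
```

```bash
python3 - <<'E'
from rel import *
p,d,K,W=cap("wrist"); cv2.imwrite("pics/w9.png",p); P=cloud(d,K,W); a=np.radians(-5.3)
x=np.array([np.cos(a)*.866,np.sin(a)*.866,.5]); n=np.array([-np.cos(a)*.5,-np.sin(a)*.5,.866]); y=np.cross(n,x); D=(P-o)@np.stack([x,y,n],1)*1000
m=(abs(D[...,2]-14)<5)&(abs(D[...,0])<70)&(abs(D[...,1])<97); q=D[m]; print("face x,y",np.percentile(q,[.5,99.5],axis=0).round(1))
A=np.c_[q[:,:2],np.ones(len(q))]; print("plane z=ax+by+c",np.linalg.lstsq(A,q[:,2],rcond=None)[0].round(4))
for sg in(1,-1):
    m=(D[...,2]>44)&(D[...,2]<56)&(D[...,1]*sg>5)&(D[...,1]*sg<45)&(D[...,0]>-5)&(D[...,0]<45); print("tab",sg,m.sum(),np.percentile(D[m],[3,50,97],axis=0).round(1))
E
```

```text
35.3 u,v,w -62.0 -2.0 160.1 pos [ 0.537  -0.0166  0.3003] rpy [179.48   0.29 174.74] F [0.5 0.1 0.3] w 0.995 j6 -0.069
face x,y [[-69.4 -92.4   9.8]
 [ 69.2  92.8  18.8]]
plane z=ax+by+c [6.90000e-03 4.00000e-04 1.34609e+01]
tab 1 527 [[15.2 16.1 46.7]
 [30.2 18.9 50.8]
 [44.1 22.3 52.4]]
tab -1 520 [[ 15.  -21.5  47.3]
 [ 30.  -18.1  50.8]
 [ 43.9 -15.2  52.2]]
```

View pics/w9.png

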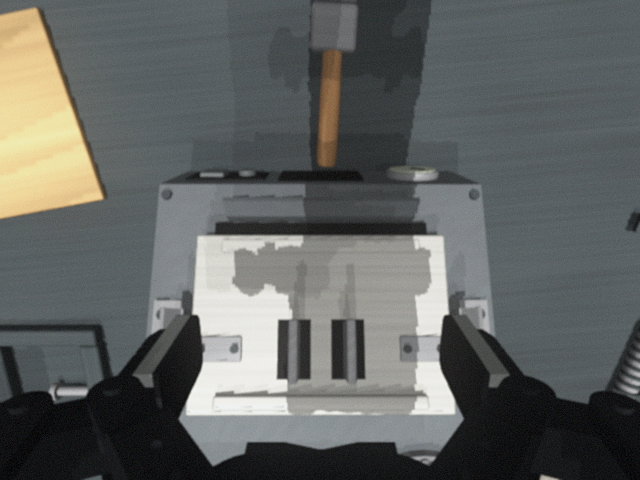

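```bash
cat > fin.py <<'E'
from rel import *
a=np.radians(-5.3)
x=np.array([np.cos(a)*.866,np.sin(a)*.866,.5]); n=np.array([-np.cos(a)*.5,-np.sin(a)*.5,.866]); y=np.cross(n,x)
for cam in("wrist","top"):
    p,d,K,W=cap(cam); P=cloud(d,K,W); D=(P-o)@np.stack([x,y,n],1)*1000
    B=(p.min(-1)>95)&(abs(D[...,2]-14)<3.5)&(abs(D[...,1])<85)&(abs(D[...,0])<95); q=D[B]
    lo=[];up=[]
    for b in range(-80,80,10):
        g=q[(q[:,1]>=b)&(q[:,1]<b+10)]
        if len(g)>5: lo.append(np.percentile(g[:,0],.5)); up.append(np.percentile(g[:,0],99.5))
    print(cam,"low edge",np.round(lo,1),"up",np.round(up,1))
    A=np.c_[q[:,:2],np.ones(len(q))]; print(" plane",np.linalg.lstsq(A,q[:,2],rcond=None)[0].round(4))
    for sg in(1,-1):
        m=(D[...,2]>44)&(D[...,2]<56)&(D[...,1]*sg>5)&(D[...,1]*sg<45)&(D[...,0]>-15)&(D[...,0]<65); print(" tab",sg,m.sum(),np.percentile(D[m],[2,50,98],axis=0).round(1) if m.sum() else "")
E
python3 fin.py
```

```text
35.35 u,v,w -60.2 -2.1 158.7 pos [ 0.5388 -0.0169  0.2989] rpy [179.48   0.33 174.73] F [ 0.2 -1.1 -0.3] w 0.996 j6 -0.069
wrist low edge [-71.9 -72.2 -72.  -72.1 -72.1 -72.2 -72.  -49.3 -49.4 -49.3 -49.4 -49.2
 -49.2 -49.2 -49.8 -50.1] up [77.5 77.8 77.8 77.9 78.  78.3 78.3 78.4 78.4 78.6 78.6 78.3 77.9 77.9
 78.  78. ]
 plane [-4.00000e-03  3.00000e-04  1.34847e+01]
 tab 1 681 [[15.  16.1 45.7]
 [33.5 18.9 50.9]
 [52.6 22.5 52.4]]
 tab -1 673 [[ 14.9 -21.5  46.6]
 [ 34.6 -18.1  50.8]
 [ 52.4 -15.1  52.3]]
top low edge [-71.9 -77.4 -71.2   6.9] up [76.1 72.2 -4.  76.8]
 plane [-2.50000e-03  1.00000e-03  1.42793e+01]
 tab 1 0 
 tab -1 0
```

Request:
drive_tool([
  [[25, -1, -5], 0, 75],
  [[50, -3, -20], 0, 65],
  [[67, -4, -45], 0, 65],
  [[67, -4, -70], 0, 65],
  [[67, -4, -90], 0, 65],
  [[67, -4, -101], 0, 65],
  [[67, -4, -101], 0, 65],
  [[67, -4, -101], 0, 65],
])

```text
t: 36.12
position: [0.6063, -0.0211, 0.1948]
ee_rot: [3.132, 0.001, 3.049]
wrist_force: [-0.4, -0.6, 1.6]
grip_width: 0.76
```

```bash
python3 rel.py
```

```text
36.12 u,v,w 7.4 -0.0 54.6 pos [ 0.6063 -0.0211  0.1948] rpy [1.7946e+02 3.0000e-02 1.7472e+02] F [-0.4 -0.6  1.6] w 0.76 j6 -0.058
```

Request:
drive_tool([
  [[0, 0, 0], 0, 45],
  [[0, 0, 0], 0, 30],
  [[0, 0, 0], 0, 20],
  [[0, 0, 0], 0, 20],
  [[0, 0, 0], 0, 20],
  [[0, 0, 0], 0, 20],
])

```text
t: 36.62
position: [0.6078, -0.0218, 0.2003]
ee_rot: [3.134, 0.009, 3.049]
wrist_force: [-1.8, -0.6, 6.0]
grip_width: 0.343
```

```bash
python3 held.py
```

```text
36.62 u,v,w 8.9 -0.6 60.1 pos [ 0.6078 -0.0218  0.2003] rpy [179.55   0.51 174.71] F [-1.8 -0.6  6. ] w 0.343 j6 -0.058
tilt 29.81 face Z below TCP -39.7 H range [-76.9  34.4] 23349
L range [-92.8  -0.8  94.6]
upper corner seat x,z 58.7 -1.0
lower corner seat x,z -71.3 -0.5
```

Request:
drive_tool([
  [[0, 0, 3], 0, 20],
  [[-2, 0, 2], 0, 20],
  [[-5, 0, 1], 0, 20],
  [[-8, 1, -1], 0, 20],
  [[-10, 1, -3], 0, 20],
  [[-10, 1, -3], 0, 20],
  [[-10, 1, -3], 0, 20],
])

```text
t: 37.25
position: [0.5966, -0.02, 0.1938]
ee_rot: [3.132, 0.004, 3.05]
wrist_force: [-0.0, 0.3, 1.1]
grip_width: 0.337
```

```bash
python3 held.py
```

```text
37.25 u,v,w -2.4 0.2 53.6 pos [ 0.5966 -0.02    0.1938] rpy [179.47   0.23 174.73] F [-0.   0.3  1.1] w 0.337 j6 -0.059
tilt 30.0 face Z below TCP -39.7 H range [-65.2  34.1] 23298
L range [-92.7  -0.3  94.7]
upper corner seat x,z 45.4 -0.8
lower corner seat x,z -84.5 -0.8
```

Request:
drive_tool([
  [[0, 0, 0], 0, 35],
  [[0, 0, 0], 0, 45],
  [[0, 0, 0], 0, 55],
  [[0, 0, 0], 0, 70],
  [[0, 0, 0], 0, 85],
  [[0, 0, 0], 0, 85],
  [[0, 0, 0], 0, 85],
])

```text
t: 37.88
position: [0.5971, -0.0201, 0.1938]
ee_rot: [3.132, 0.004, 3.05]
wrist_force: [0.7, -0.7, -0.5]
grip_width: 0.997
```

Request:
drive_tool([
  [[0, 0, 20], 0, 85],
  [[-5, 0, 50], 0, 85],
  [[-20, 0, 80], 0, 85],
  [[-45, 3, 100], 0, 85],
  [[-60, 5, 110], 0, 85],
  [[-60, 5, 110], 0, 85],
])

```text
t: 38.38
position: [0.5361, -0.0148, 0.3088]
ee_rot: [3.133, 0.011, 3.05]
wrist_force: [0.7, -0.2, 1.3]
grip_width: 0.997
```

```bash
python3 fin.py
```

```text
38.38 u,v,w -63.1 -0.3 168.6 pos [ 0.5361 -0.0148  0.3088] rpy [179.49   0.64 174.74] F [ 0.7 -0.2  1.3] w 0.997 j6 -0.066
wrist low edge [-71.1 -72.  -72.2 -72.5 -72.  -72.5 -71.9 -63.6 -63.8 -63.7 -63.7 -63.8
 -63.7 -63.6 -63.5 -64. ] up [63.1 63.2 63.3 63.3 63.3 63.5 63.6 63.6 63.6 63.7 63.8 63.8 63.7 63.9
 64.  64. ]
 plane [-4.30000e-03  2.00000e-04  1.34384e+01]
 tab 1 603 [[ 0.6 25.1 45.5]
 [19.7 27.8 50.9]
 [38.2 31.5 52.6]]
 tab -1 612 [[  0.4 -29.3  45.5]
 [ 19.8 -25.7  50.9]
 [ 38.  -22.8  52.4]]
top low edge [-65.5 -78.9 -69.2] up [63.7 62.   7.1]
 plane [-8.00000e-04  1.10000e-03  1.41198e+01]
 tab 1 0 
 tab -1 0
```

```bash
python3 - <<'E'
from rel import *
a=cv2.imread("pics/top0.png"); p,d,K,W=cap("top")
R_={"hammer":(180,155,235,240),"can":(118,225,160,255),"offcut":(115,283,170,303),"brush":(300,262,326,332),"clamp":(385,180,446,224),"pot":(480,235,522,268),"magnet":(474,274,512,312)}
for k,(x0,y0,x1,y1) in R_.items():
    f=cv2.cvtColor(a[y0:y1,x0:x1],6).astype(np.float32); g=cv2.cvtColor(p[y0:y1,x0:x1],6).astype(np.float32)
    print(k,np.round(cv2.phaseCorrelate(f,g),2),"diff",np.abs(f-g).mean().round(1))
job.finish_job()
E
```

```text
38.48 u,v,w -61.9 -0.5 164.1 pos [ 0.5373 -0.0151  0.3043] rpy [179.48   0.38 174.73] F [-0.2 -0.1 -1.1] w 0.998 j6 -0.066Traceback (most recent call last):
  File "<stdin>", line 6, in <module>
    return _wrapfunc(a, 'round', decimals=decimals, out=out)
    return _wrapit(obj, method, *args, **kwds)
    conv = _array_converter(obj)
ValueError: setting an array element with a sequence. The requested array has an inhomogeneous shape after 1 dimensions. The detected shape was (2,) + inhomogeneous part.
```

```bash
python3 - <<'E'
from h import *
a=cv2.imread("pics/top0.png"); p=load("top")[0]
R_={"hammer":(180,155,235,240),"can":(118,225,160,255),"offcut":(115,283,170,303),"brush":(300,262,326,332),"clamp":(385,180,446,224),"pot":(480,235,522,268),"magnet":(474,274,512,312)}
for k,(x0,y0,x1,y1) in R_.items():
    f=cv2.cvtColor(a[y0:y1,x0:x1],6).astype(np.float32); g=cv2.cvtColor(p[y0:y1,x0:x1],6).astype(np.float32)
    s,r=cv2.phaseCorrelate(f,g); print(k,np.round(s,2),round(r,2),"diff",np.abs(f-g).mean().round(1))
print(job.finish_job())
E
```

```text
hammer [-0.02  0.  ] 1.0 diff 2.1
can [0.57 0.07] 0.93 diff 2.2
offcut [-0.01  0.03] 0.94 diff 2.0
brush [-3.05 -6.39] 0.03 diff 26.9
clamp [-0.02  0.48] 1.01 diff 2.0
pot [ 0.49 -0.03] 0.97 diff 1.9
magnet [ 0.06 -0.04] 0.98 diff 2.0
the job is handed in; nothing more can be done
None
```

I fitted the spark screen and put the door back, then handed the job in at about 38.5 s of the 72 s allowed.

- **Door off:** I squeezed the tabs, lifted the door off and laid it flat on the plywood board.
- **Screen:** It went into the opening handle outwards. My last look before closing showed it flat on the cartridge, with its frame 44–46 mm below the gasket plane at both ends, which matches the nominal 44 mm.
- **Door back:** The first time I let go, the door sat about 12 mm too high on the slope. The pins were stopped by the lugs. I squeezed the tabs again, slid the door down about 13 mm and released it.
- **Last check on the door:** It lay in the gasket plane within about 0.3° and within about 1.5 mm of its home position on the slope. The outer sides of the tabs were about 61 mm apart, against 60 mm when released. I take that to mean both pins are fully out; I did not see the pin tips in the eyes.
- **Other things on the bench:** The hammer, can, offcut, clamp, pot and magnet moved less than 0.6 pixel between the first and last top pictures. That comparison failed for the wire brush, most likely because the arm or its shadow covered it. It looked unmoved in the last wrist picture I viewed, and I never went near it at low height.

Nothing was touching the robot when I handed in. The largest wrist force in any reading was about 36 N.

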